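Clamp handlebar risers and brush paste on them

TASK

Crank the vise open. Stand every handlebar riser on the mat (two or three of them) upright on the bed of the vise, between the jaws, and crank it shut until it grips them all firmly. Then take the paste brush, dip its bristles well down into the tin, and dab its tip on the middle of the top of each riser, going from the tallest to the shortest. Finally lay the brush flat on its steel drip plate again, leaving the risers clamped, the tin upright and the spray can, tape and spanner where they are.

Things in the scene. Friction and masses are not known exactly. Their poses are not given: they have to be found in the camera images.
- vise: green machine vise bolted to the bench, turned up to 0.15 rad. Origin on the bench; x along the jaw faces, y along the screw from moving to fixed jaw, z up. Flat bed 100 mm above the bench, 120 mm wide (x) under the gap, y = -80 to +75 mm. Both jaws 172 mm wide, 28 mm high above the bed. Fixed jaw from y = +40 to +75 mm. Crank at the -y end
- seat (a point): bottom middle of the fixed jaw's face, on the bed; at x 0, y +40, z 100 mm in the vise frame, axes as the vise. The gap for the work runs from its y = 0 to y = -gap
- jaw: moving jaw, green with a steel face; origin at the middle of its face at bed height, axes as the vise. It slides along y only, driven by the crank; it extends 33 mm to -y behind its face
- crank (a joint): crank angle, rad, 0 to 18; growing closes the jaw (clockwise seen from the crank end). Jaw gap = 74 mm - 3 mm x angle, so 44 mm risers are touched at about 10 rad; pushing it on by some 0.3 rad clamps them firmly; let go, it may spring back to about 10. Friction 0.3 N m (about 6 N at the grip); stays where left; the screw keeps the clamping
- crank_axis (a point): where the crank's axis meets the crank: 94 mm to -y of the vise origin, 85 mm above the bench. The axis is parallel to the vise's y. The vise starts nearly shut. At crank angle 0 (and each 2 pi) the crank points straight up, at pi/2 towards the vise's +x
- crank_grip (a point): middle of the crank's black grip: a sleeve 20 mm in diameter, parallel to the screw, 50 mm from the axis, spinning freely, so it can be pinched from above and carried round with the gripper kept pointing down. It lies 160 mm to -y of the vise origin, the sleeve from -112 to -190 mm, the flat crank arm from -98 to -108 mm. Use its position only; its frame turns
- tin: round open steel paste tin, empty-looking, loose, 0.3 kg: outer radius 45 mm at the rim, narrower at the foot, 50 mm high, wall 3 mm; origin at the centre of its underside, z up
- brush: paste brush, loose, 60 g, lying on the plate, tip roughly towards the robot. x along it to the bristles, z up; origin on its underside, its axis 7 mm above. Wooden handle x = -85 to 25 mm, 18 wide, 14 thick; steel ferrule to 56 mm, 26 wide, 14 thick; black rigid bristles to 91 mm, 26 wide, 12 thick. Centre of mass near x = 10 mm
- brush_tip (a point): end of the bristles, on the brush's axis, 91 mm along x from the brush's origin; axes as the brush
- plate: flat steel drip plate, fixed to the bench, 250 x 120 mm, 4 mm thick; origin at the centre of its underside, x along the long side
- riser_tall: the tall handlebar riser: a loose round aluminium spool 44 mm in diameter with a narrower boss (32 mm in diameter, 8 mm high, dark bolt hole) on top, 92 mm high in all, 368 g or so; origin at the centre of its underside, z up. May be absent (None). At the start it stands on a 3 mm rubber mat
- riser_tall_top (a point): centre of the top of the tall riser's boss, 92 mm above its underside
- riser_mid: the middle handlebar riser: a loose round aluminium spool 44 mm in diameter with a narrower boss (32 mm in diameter, 8 mm high, dark bolt hole) on top, 76 mm high in all, 304 g or so; origin at the centre of its underside, z up. May be absent (None). At the start it stands on a 3 mm rubber mat
- riser_mid_top (a point): centre of the top of the middle riser's boss, 76 mm above its underside
- riser_short: the short handlebar riser: a loose round aluminium spool 44 mm in diameter with a narrower boss (32 mm in diameter, 8 mm high, dark bolt hole) on top, 60 mm high in all, 240 g or so; origin at the centre of its underside, z up. May be absent (None). At the start it stands on a 3 mm rubber mat
- riser_short_top (a point): centre of the top of the short riser's boss, 60 mm above its underside
- spray: bystander: grey spray can, 60 mm in diameter, 160 mm high; origin at the centre of its underside; leave alone
- tape: bystander: roll of white tape, 100 mm in diameter, 30 mm high; origin at its underside; leave alone
- spanner: bystander: steel spanner lying on the bench; leave alone
Things that resemble listed ones, but are neither listed nor needed, are in the scene too. What is shaped like the riser_tall but pink or purple is not meant.

How it is judged:
On the way, in this order (a step that is already met when the one before it is completed fails the run):
1. every riser present stands upright on the vise bed, gripped between the jaws (contact force between jaw and riser_tall above 3 N and angle between each of riser_tall, riser_mid, riser_short's own z axis and vertical below 0.06 rad and z of riser_tall in the frame of seat between -0.006 and 0.006 m and x of riser_tall in the frame of seat between -0.085 and 0.085 m and y of riser_tall in the frame of seat between -0.03 and -0.015 m and contact force between jaw and riser_mid above 3 N and z of riser_mid in the frame of seat between -0.006 and 0.006 m and x of riser_mid in the frame of seat between -0.085 and 0.085 m and y of riser_mid in the frame of seat between -0.03 and -0.015 m and contact force between jaw and riser_short above 3 N and z of riser_short in the frame of seat between -0.006 and 0.006 m and x of riser_short in the frame of seat between -0.085 and 0.085 m and y of riser_short in the frame of seat between -0.03 and -0.015 m), for 0.3 s.
2. the brush tip is dipped into the upright tin, at least 15 mm below the rim (z of brush_tip in the frame of tin between 0 and 0.035 m and horizontal distance between brush_tip and tin below 0.042 m and angle between tin's own z axis and vertical below 0.2 rad), for 0.2 s.
3. the brush tip touches the top of the tall riser's boss, the riser still clamped (distance between brush_tip and riser_tall_top below 0.02 m and contact force between brush and riser_tall above 0.3 N and contact force between jaw and riser_tall above 3 N), for 0.2 s.
4. the brush tip touches the top of the middle riser's boss, the riser still clamped (distance between brush_tip and riser_mid_top below 0.02 m and contact force between brush and riser_mid above 0.3 N and contact force between jaw and riser_mid above 3 N), for 0.2 s.
5. the brush tip touches the top of the short riser's boss, the riser still clamped (distance between brush_tip and riser_short_top below 0.02 m and contact force between brush and riser_short above 0.3 N and contact force between jaw and riser_short above 3 N), for 0.2 s.
At the end, for the whole second after the job is handed in: Each riser present upright (0.06 rad) on the bed (6 mm), within 85 mm of the jaws' middle, the moving jaw pressing it with over 3 N; brush released, flat and still on the drip plate, its origin within 110 x 55 mm of the plate's centre; tin upright and still (all of step 1 and x of brush in the frame of plate between -0.11 and 0.11 m and y of brush in the frame of plate between -0.055 and 0.055 m and z of brush in the frame of plate below 0.022 m and angle between brush_tip's own x axis and vertical between 1.4 and 1.74 rad and contact force between brush and plate above 0.1 N and linear speed of each of brush, tin below 0.02 m/s and angle between tin's own z axis and vertical below 0.1 rad); the robot touches nothing.
It fails at once if the spray is shifted by more than 30 mm (distance of spray from where it was at the start of the episode above 0.03 m).
It fails at once if the tape is shifted by more than 30 mm (distance of tape from where it was at the start of the episode above 0.03 m).
It fails at once if the spanner is shifted by more than 30 mm (distance of spanner from where it was at the start of the episode above 0.03 m).
Of riser_tall, riser_mid, riser_short only 2 to 3 are there at a start; the rules pass over those that are not, and their reading is None.
At some moment in a run one of tin, brush may be knocked a few centimetres aside while the robot is not near it.
It also fails if it takes over 210 s, if anything falls off the work surface, if the arm or the gripper's body presses on something with over 40 N, if the wrist force passes 120 N, or if a joint passes its speed limit or range.

ROBOT

A 6-joint arm with a two-finger parallel gripper is mounted at the origin on the work surface. World frame = base frame: x ahead of the robot, y to its left, z up, the work surface at z = 0. Lengths are in m, angles in rad, forces in N, time in s.
With the tool pointing down it reaches from about 0.25 to 0.725 m from the base axis. Payload 4 kg.
Tool frame: the origin (TCP) lies at the very end of the fingers, on their centre line; the grasp point (between the pads) lies 19 mm behind it; z points along the fingers, y is the line along which they close (so a half turn about z gives the same grasp; the last joint's range is limited). The gripper opens to 85 mm and grips with 20 to 120 N. Pads are 22 mm wide; open, the fingers measure 114 mm over their backs; the gripper's body (76 mm by 85 mm) begins 54 mm behind the grasp point. The pads swing forward as they close: fully open they stand 13 mm farther back than shut.
Start: joints at [-1.205, 0.241, 0.005, 1.335, 0, 1.571], TCP at [0.179, -0.467, 0.203] pointing down, gripper open.
Joint ranges: [-2.72, 2.72], [-1.05, 1.87], [-1.09, 1.28], [-1.99, 2.15], [-1.42, 1.44], [-3.14, 3.14]. Speed limits (rad/s): [2.79, 2.79, 3.14, 3.14, 3.14, 3.14].

INTERFACE

Orientations are given as a unit quaternion [x, y, z, w].
In Python, from workcell import * gives the robot as it stands. The module is installed in compiled form; this text tells all that it offers.
- The arm moves only by the tool send_rows, never from a script. Its argument "steps" is text: rows parted by semicolons, each of 7 numbers parted by spaces: the opening, from -1 (shut) to 1 (fully open), then the shift along the world's x, y, z in m, then the turn, a rotation vector about the world's x, y, z in rad. A call has exactly 5 rows; each row shifts and turns the commanded pose from where the row before left it; what a row does not reach is not made up. A row lasts 1/12 s, in which the tool goes at most 41.7 mm and 7.16 degrees, less where a joint would pass 70% of its speed; a pose out of reach is approached as far as the arm can. A call is refused whole if a number of a shift passes 0.0417 or a number of a turn 0.125, either way. A call with a gripper value outside its range is refused whole. The fingers move at their own pace and stop on an object; the grip force is fixed at half the most. Time passes only in rows, so rows that do not move let the fingers close, or fill a call up. It gives the time, the measured TCP pose, the force, the opening and the grip force at its end, in the units of the state.
- get_obs(): the state, without advancing time (a new reading comes with each control period).
- camera(name): name is "scene" or "top" or "wrist"; returns a dict with "frame" (400x640x3 uint8, red, green, blue), "range_z" (400x640 float32, m along the optical axis (not along the pixel's ray), 0 where there is no reading), "camera_matrix" (3x3 intrinsics, pixels), "k1" (the pictures are not rectified: a ray, as slopes to the right and down, at radius r is drawn at 1 + k1 r^2 times it, then the intrinsics apply), "extrinsics" (4x4, takes a point from world to camera coordinates); the wrist camera has in their place "T_tool_cam" (4x4, takes a point from camera to tool coordinates, whose origin is the TCP and whose axes are the flange's). Camera axes: x right, y down, z forward; pixel columns grow to the right and rows downward; lengths in m; the calibration is good to about 2 mm. A picture is of the moment at which its call begins: read the wrist's pose just before it.
- job_done(): hands the job in; it is judged then, once.
The state is a dict: "clock": time; "joint_pos": joint angles; "joint_vel": joint speeds; "tau": joint torques, N m; "eef_pos": TCP position; "tool_rot": TCP orientation; "ft_force": force on the tool from outside, world axes, zero at the start; "ft_torque": the same for the moment, N m; "grip_width": finger opening in m; "grasp_force": force on a finger pad.
Only numpy, scipy, OpenCV 4.12 (cv2) and the standard library are available. Lean on these libraries where they do the work, as an engineer would, in place of code of your own. Each camera call takes 0.05 s, during which the arm holds its last target. There are 200 camera calls.

## Working session

There is one attempt and no reset: what is moved stays moved. The work goes in short steps, Python scripts to look and compute and a tool call to move; the robot and the scene stay as the last step left them, time stands still between calls to the robot, and variables do not carry over. Pictures are saved under pics/ and viewed, at most 14 in all, crops included, and the job is handed in when it is done.

Besides the shell and the picture viewer there is one more tool, called after ">>>" as a command line: name --argument value ..., lists and objects as JSON in quotes. send_rows: Moves the arm, as the interface text tells. Its arguments: {"type":"object","properties":{"steps":{"type":"string"}},"required":["steps"]}

```bash
mkdir -p pics; cat > h.py <<'E'
from workcell import *
import numpy as np, cv2
def pix2ray(c,u,v):
    K=c["camera_matrix"];k=c["k1"]
    x=(u-K[0,2])/K[0,0];y=(v-K[1,2])/K[1,1]
    rd=np.hypot(x,y);r=rd
    for _ in range(20): r=rd/(1+k*r*r)
    s=np.where(rd>0,r/np.maximum(rd,1e-9),1)
    return np.stack([x*s,y*s,np.ones_like(x*s)],-1)
def T_wc(c,obs=None):
    if "extrinsics" in c: return np.linalg.inv(c["extrinsics"])
    from scipy.spatial.transform import Rotation as R
    T=np.eye(4);T[:3,:3]=R.from_quat(obs["tool_rot"]).as_matrix();T[:3,3]=obs["eef_pos"]
    return T@c["T_tool_cam"]
def cloud(c,obs=None):
    v,u=np.mgrid[0:400,0:640].astype(float)
    p=pix2ray(c,u,v)*c["range_z"][...,None]
    T=T_wc(c,obs); return p@T[:3,:3].T+T[:3,3]
def onplane(c,u,v,z,obs=None):
    T=T_wc(c,obs); d=pix2ray(c,np.array(float(u)),np.array(float(v)))@T[:3,:3].T
    return T[:3,3]+d*(z-T[2,3])/d[2]
def save(n,im): cv2.imwrite("pics/"+n,im[...,::-1])
E
python3 - <<'E'
from h import *
import pickle
o=get_obs();print({k:np.round(v,3) for k,v in o.items()})
a=camera("scene");b=camera("top");pickle.dump((a,b),open("c0.pkl","wb"))
save("s0.png",a["frame"]);save("t0.png",b["frame"])
print(a["k1"],a["camera_matrix"],T_wc(a).round(3),T_wc(b).round(3))
E
```

```text
{'clock': np.float64(0.0), 'joint_pos': array([-1.205,  0.241,  0.004,  1.335, -0.   ,  1.571]), 'joint_vel': array([ 0.001, -0.   , -0.   , -0.001,  0.001,  0.   ]), 'tau': array([-0.0000e+00, -3.7232e+01,  2.5241e+01,  1.7000e-02,  0.0000e+00,
        0.0000e+00]), 'eef_pos': array([ 0.179, -0.466,  0.202]), 'tool_rot': array([ 0.983,  0.182, -0.   , -0.001]), 'ft_force': array([-0.075, -0.162, -0.824]), 'ft_torque': array([-0.036,  0.022, -0.006]), 'grasp_force': np.float64(0.0), 'grip_width': np.float64(0.085)}
0.018674881050396344 [[405.94230792   0.         324.23224716]
 [  0.         405.94230792 200.35490022]
 [  0.           0.           1.        ]] [[-0.823  0.433 -0.367  1.052]
 [ 0.567  0.647 -0.51   0.731]
 [ 0.016 -0.628 -0.778  1.123]
 [ 0.     0.     0.     1.   ]] [[-0.017 -0.988  0.152  0.354]
 [-1.     0.017 -0.003  0.054]
 [ 0.    -0.152 -0.988  1.325]
 [ 0.     0.     0.     1.   ]]
```

View pics/s0.png

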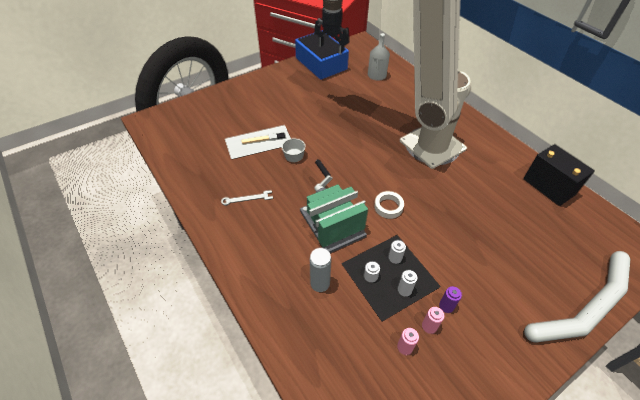

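View pics/t0.png

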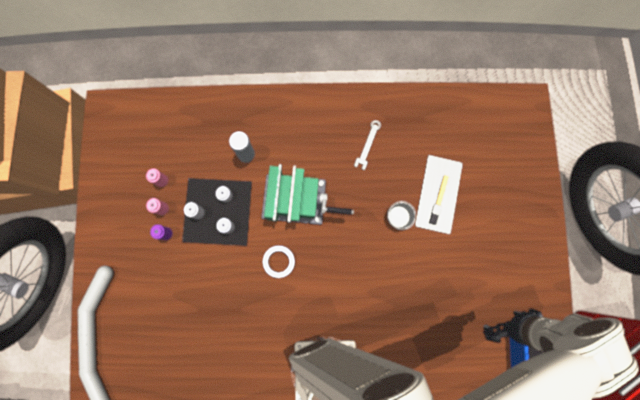

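The mat holds three silver risers (top view at about (223,193), (191,210), (225,226)). The pink and purple ones at (153,176), (153,205) and (158,232) are off the mat and not meant. The vise is at (293,195) with its crank pointing right. The tin is at (400,216), the brush at (438,200) on its plate, the tape at (279,261), the spray can at (240,145) and the spanner at (368,145).

```bash
python3 - <<'E'
from h import *
import pickle
a,b=pickle.load(open("c0.pkl","rb"))
for nm,c in (("scene",a),("top",b)):
    P=cloud(c);f=c["frame"];hsv=cv2.cvtColor(f,cv2.COLOR_RGB2HSV);Z=P[...,2]
    print(nm,"bench z",np.median(Z[(abs(P[...,0]-.3)<.05)&(abs(P[...,1]+.1)<.3)]))
    box=lambda m:m&(P[...,0]>.2)&(P[...,0]<.8)&(P[...,1]>-.5)&(P[...,1]<.6)
    def comps(m,name,amin=15):
        n,l,s,_=cv2.connectedComponentsWithStats(box(m).astype(np.uint8))
        for i in range(1,n):
            if s[i,4]<amin: continue
            q=P[l==i]; z=q[:,2]; t=q[z>np.percentile(z,90)-.004]
            r=cv2.minAreaRect(t[:,:2].astype(np.float32)*1000)
            print(name,s[i].tolist(),"topz %.3f"%np.percentile(z,95),"mean",t.mean(0).round(4),"rect",np.round(r[0],0),np.round(r[1],0),round(r[2],1))
    V=hsv[...,2];S=hsv[...,1];H=hsv[...,0]
    comps((Z>.04)&(S<60)&(V>90),"greyhigh")
    comps((S>80)&(H>60)&(H<95),"green",100)
    comps((Z<.03)&(S<50)&(V>150),"white low",30)
    comps((V<60)&(Z>.05),"dark high")
    comps((H>15)&(H<30)&(S>90)&(V>180),"handle")
    comps((V<60)&(Z<.04),"dark low",15)
E
```

```text
scene bench z -0.0005826955266065026
greyhigh [282, 139, 23, 18, 104] topz 0.051 mean [ 0.4934 -0.2545  0.0495] rect [ 496. -255.] [86. 84.] 57.3
greyhigh [315, 175, 17, 19, 133] topz 0.125 mean [0.5136 0.0012 0.1236] rect [513.  -2.] [15. 17.] 88.1
greyhigh [309, 191, 49, 26, 360] topz 0.129 mean [0.5608 0.0965 0.1275] rect [560.  96.] [ 12. 168.] 82.9
greyhigh [315, 201, 50, 26, 134] topz 0.130 mean [0.5659 0.142  0.1283] rect [565. 143.] [  8. 171.] 83.7
greyhigh [390, 241, 16, 17, 206] topz 0.081 mean [0.4704 0.3167 0.0792] rect [468. 316.] [31. 28.] 6.5
greyhigh [310, 248, 21, 39, 639] topz 0.161 mean [0.7186 0.2568 0.1596] rect [718. 256.] [53. 53.] 78.1
greyhigh [365, 262, 15, 15, 176] topz 0.066 mean [0.5756 0.3246 0.0633] rect [575. 323.] [30. 29.] 21.1
greyhigh [400, 270, 18, 21, 276] topz 0.096 mean [0.5199 0.4176 0.0951] rect [520. 418.] [33. 29.] 46.1
greyhigh [429, 307, 15, 15, 136] topz 0.094 mean [0.535  0.5398 0.0924] rect [535. 539.] [29. 30.] 4.9
greyhigh [403, 328, 16, 16, 147] topz 0.095 mean [0.6321 0.5452 0.0924] rect [632. 545.] [28. 28.] 51.6
green [307, 185,
[... 4071 characters left out ...]
, 6, 20, 20] topz 0.018 mean [ 0.5885 -0.4034  0.0163] rect [ 589. -404.] [ 3. 64.] 70.4
dark low [231, 188, 9, 13, 48] topz 0.008 mean [0.5791 0.2905 0.0051] rect [580. 290.] [41. 21.] 16.8
dark low [218, 201, 9, 4, 21] topz 0.006 mean [0.55   0.3342 0.0038] rect [550. 335.] [28.  6.] 69.8
dark low [202, 205, 11, 16, 78] topz 0.007 mean [0.5192 0.3806 0.0049] rect [519. 382.] [55. 31.] 11.0
dark low [234, 215, 10, 18, 71] topz 0.007 mean [0.4738 0.2819 0.0048] rect [479. 278.] [58. 29.] 5.3
dark low [186, 218, 15, 6, 45] topz 0.007 mean [0.4927 0.4336 0.0047] rect [492. 433.] [45. 12.] 75.4
dark low [220, 233, 10, 7, 31] topz 0.006 mean [0.4391 0.3223 0.0046] rect [443. 325.] [28. 17.] 52.7
```

```bash
python3 - <<'E'
from h import *
import pickle
a,b=pickle.load(open("c0.pkl","rb"))
t=cv2.resize(b["frame"][110:280,130:330],(800,680),interpolation=cv2.INTER_CUBIC)[:600]
save("t0c.png",t)
t=cv2.resize(b["frame"][130:250,255:475],None,fx=3.6,fy=3.6,interpolation=cv2.INTER_CUBIC)
save("t0d.png",t)
E
```

```text
(no output)
```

View pics/t0d.png

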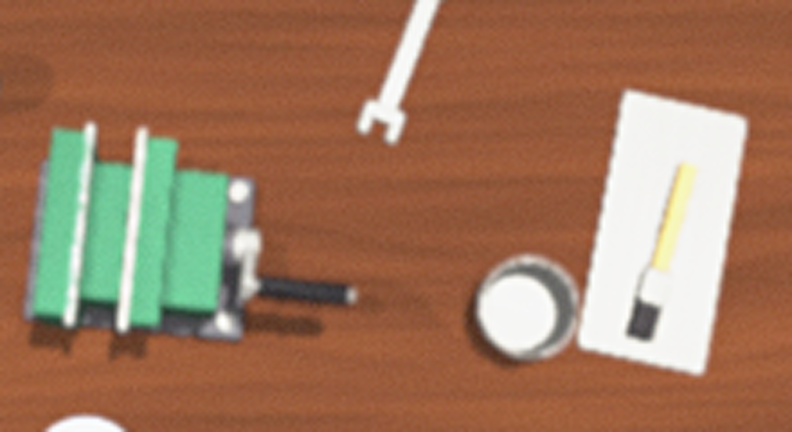

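View pics/t0c.png

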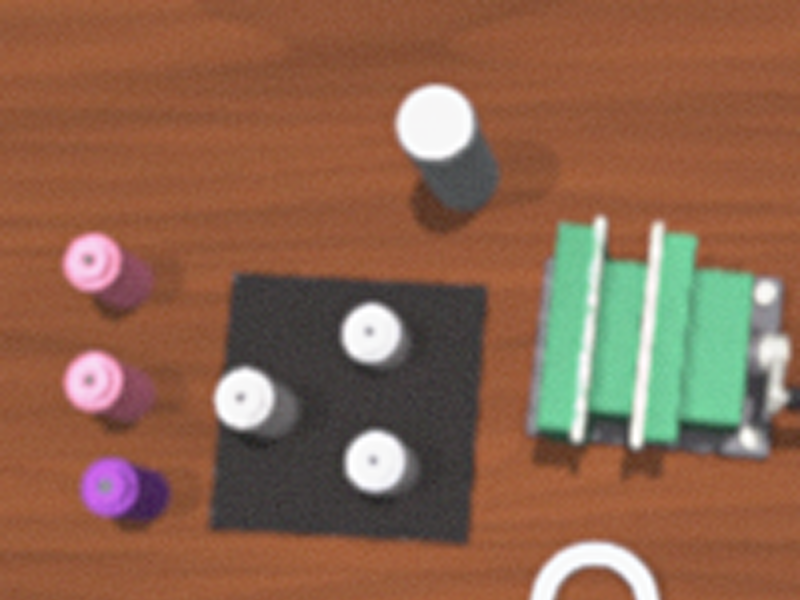

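```bash
python3 - <<'E'
from h import *
import pickle
a,b=pickle.load(open("c0.pkl","rb"))
Q=[]
for nm,c in (("scene",a),("top",b)):
    P=cloud(c);hsv=cv2.cvtColor(c["frame"],cv2.COLOR_RGB2HSV);S=hsv[...,1];V=hsv[...,2]
    R=(P[...,0]>.45)&(P[...,0]<.68)&(P[...,2]>.115)&(P[...,2]<.14)
    psis=[]
    for lo,hi in ((.115,.17),(.08,.115)):
        q=P[R&(P[...,1]>lo)&(P[...,1]<hi)&(S<60)&(V>90)]
        # line fit
        for _ in range(3):
            k=np.polyfit(q[:,0],q[:,1],1);r=q[:,1]-np.polyval(k,q[:,0]);q=q[abs(r)<.006]
        psi=np.arctan(k[0]);psis.append(psi)
        ex=q[:,:2]@[np.cos(psi),np.sin(psi)]
        print(nm,"strip psi %.3f y@.56 %.4f xext"%(psi,np.polyval(k,.56)),np.percentile(ex,[1,99]).round(4),"n",len(q), "resid",np.percentile(q[:,1]-np.polyval(k,q[:,0]),[2,98]).round(4))
    psi=np.mean(psis);ux=np.array([np.cos(psi),np.sin(psi)]);uy=np.array([-ux[1],ux[0]])
    q=P[(P[...,2]>.118)&(P[...,2]<.138)&(P[...,0]>.45)&(P[...,0]<.68)&(P[...,1]>.03)&(P[...,1]<.22)]
    X=q[:,:2]@ux;Y=q[:,:2]@uy
    h,e=np.histogram(Y,bins=np.arange(-.02,.25,.003));print([(round(x,3),int(n)) for x,n in zip(e,h) if n])
    q=P[(P[...,2]>.095)&(P[...,2]<.106)&(P[...,0]>.45)&(P[...,0]<.68)&(P[...,1]>.03)&(P[...,1]<.22)&(S>80)]
    X=q[:,:2]@ux;Y=q[:,:2]@uy;h,e=np.histogram(Y,bins=np.arange(-.02,.25,.003));print("bed z%.4f"%np.median(q[:,2]),np.percentile(X,[2,98]).round(4),[(round(x,3),int(n)) for x,n in zip(e,h) if n])
    # grip
    q=P[(V<75)&(P[...,2]>.09)&(P[...,2]<.16)&(P[...,0]>.42)&(P[...,0]<.6)&(P[...,1]<.05)&(P[...,1]>-.12)]
    print("grip n",len(q),"ztop %.4f"%np.percentile(q[:,2],90),"Xv",np.median(q[:,:2]@ux).round(4),"Yv",np.percentile(q[:,:2]@uy,[1,99]).round(4))
    # plate and brush
    q=P[(P[...,0]>.4)&(P[...,0]<.72)&(P[...,1]<-.32)&(P[...,1]>-.48)&(P[...,2]>.009)&(P[...,2]<.04)]
    r=cv2.minAreaRect(q[:,:2].astype(np.float32)*1000);print("brush",len(q),r,np.median(q[:,2]))
E
```

```text
scene strip psi -0.116 y@.56 0.1423 xext [0.4604 0.6296] n 100 resid [-0.0044  0.0048]
scene strip psi -0.113 y@.56 0.0982 xext [0.4596 0.6287] n 214 resid [-0.0055  0.0041]
[(np.float64(0.127), 3), (np.float64(0.13), 25), (np.float64(0.133), 30), (np.float64(0.136), 40), (np.float64(0.139), 39), (np.float64(0.142), 37), (np.float64(0.145), 31), (np.float64(0.148), 41), (np.float64(0.151), 37), (np.float64(0.154), 28), (np.float64(0.157), 42), (np.float64(0.16), 69), (np.float64(0.163), 58), (np.float64(0.199), 5), (np.float64(0.202), 39), (np.float64(0.205), 45), (np.float64(0.208), 45), (np.float64(0.211), 39), (np.float64(0.214), 44), (np.float64(0.217), 45), (np.float64(0.22), 35), (np.float64(0.223), 46), (np.float64(0.226), 41), (np.float64(0.229), 39), (np.float64(0.232), 47), (np.float64(0.235), 76), (np.float64(0.238), 17)]
bed z0.0997 [0.4794 0.6226] [(np.float64(0.085), 1), (np.float64(0.088), 4), (np.float64(0.091), 19), (np.float64(0.094), 10), (np.float64(0.097), 25), (np.float64(0.1), 22), (np.float64(0.103), 21), (np.float64(0.106), 32), (np.float64(0.109), 17), (np.f
[... 1715 characters left out ...]
.float64(0.112), 35), (np.float64(0.115), 38), (np.float64(0.118), 34), (np.float64(0.121), 36), (np.float64(0.124), 35), (np.float64(0.127), 33), (np.float64(0.166), 14), (np.float64(0.169), 35), (np.float64(0.172), 36), (np.float64(0.175), 36), (np.float64(0.178), 35), (np.float64(0.181), 34), (np.float64(0.184), 31), (np.float64(0.187), 37), (np.float64(0.19), 35), (np.float64(0.193), 33), (np.float64(0.196), 36), (np.float64(0.199), 19), (np.float64(0.22), 1), (np.float64(0.223), 1), (np.float64(0.226), 1)]
grip n 106 ztop 0.1292 Xv 0.5038 Yv [-0.0233  0.0444]
brush 389 ((568.5009765625, -396.434326171875), (113.69993591308594, 243.60032653808594), 75.96739196777344) 0.015867433568071743
```

>>> send_rows --steps "1 0.0215 0.027 0 0 0 0.0726;1 0.0215 0.027 0 0 0 0.0726;1 0.0215 0.027 0 0 0 0.0726;1 0.0215 0.027 0 0 0 0.0726;1 0.0215 0.027 0 0 0 0.0726"

```text
clock: 0.52
eef_pos: [0.2867, -0.3304, 0.2024]
tool_rot: [0.934, 0.358, -0.0, -0.0]
ft_force: [1.5, -0.8, -0.4]
grip_width: 0.0854
grasp_force: 0.0
```

>>> send_rows --steps "1 0.0215 0.027 0 0 0 0.0726;1 0.0215 0.027 0 0 0 0.0726;1 0.0215 0.027 0 0 0 0.0726;1 0.0215 0.027 0 0 0 0.0726;1 0.0215 0.027 0 0 0 0.0726"

```text
clock: 0.93
eef_pos: [0.3943, -0.1953, 0.2025]
tool_rot: [0.854, 0.521, -0.0, -0.0]
ft_force: [1.0, -0.5, -0.3]
grip_width: 0.0851
grasp_force: 0.0
```

>>> send_rows --steps "1 0.0215 0.027 0 0 0 0.0726;1 0.0215 0.027 0 0 0 0.0726;1 0.0215 0.027 0 0 0 0.0726;1 0.0215 0.027 0 0 0 0.0726;1 0.0215 0.027 0 0 0 0.0726"

```text
clock: 1.35
eef_pos: [0.5018, -0.0603, 0.2024]
tool_rot: [0.746, 0.666, -0.0, -0.0]
ft_force: [0.1, -1.0, -0.1]
grip_width: 0.085
grasp_force: 0.0
```

>>> send_rows --steps "1 0 0 0 0 0 0;1 0 0 0 0 0 0;1 0 0 0 0 0 0;1 0 0 0 0 0 0;1 0 0 0 0 0 0"

```text
clock: 1.77
eef_pos: [0.5006, -0.0629, 0.2028]
tool_rot: [0.748, 0.664, -0.0, -0.0]
ft_force: [0.1, -0.2, -0.7]
grip_width: 0.0854
grasp_force: 0.0
```

```bash
cat >> h.py <<'E'
from scipy.spatial.transform import Rotation as R_
ux=np.array([np.cos(-.115),np.sin(-.115)]);uy=np.array([-ux[1],ux[0]])
def st():
    o=get_obs();M=R_.from_quat(o["tool_rot"]).as_matrix();p=o["eef_pos"]
    print("t%.2f"%o["clock"],"p",p.round(4),"vise",(p[:2]@ux).round(4),(p[:2]@uy).round(4),"yang %.3f"%np.arctan2(M[1,1],M[0,1]),"zax",M[:,2].round(3),"F",o["ft_force"].round(1),"w %.4f g %.1f"%(o["grip_width"],o["grasp_force"]),"q",o["joint_pos"].round(2)); return o
E
python3 -c "
from h import *
o=st();c=camera('wrist');save('w1.png',c['frame']);P=cloud(c,o)
hsv=cv2.cvtColor(c['frame'],cv2.COLOR_RGB2HSV)
q=P[(hsv[...,2]<75)&(P[...,2]>.09)&(P[...,2]<.15)&(abs(P[...,0]-.5)<.06)&(abs(P[...,1]+.06)<.08)]
print(len(q),np.percentile(q[:,2],90),np.percentile(q[:,:2]@ux,[2,50,98]),np.percentile(q[:,:2]@uy,[2,50,98]))
"
```

```text
t1.77 p [ 0.5006 -0.0629  0.2028] vise 0.5045 -0.0051 yang -0.118 zax [-0. -0. -1.] F [ 0.1 -0.2 -0.7] w 0.0854 g 0.0 q [-0.12  0.25  0.02  1.34 -0.    1.56]
1716 0.12928440630239335 [0.49805096 0.50639008 0.51647968] [-0.02472244  0.01397584  0.04902586]
```

View pics/w1.png

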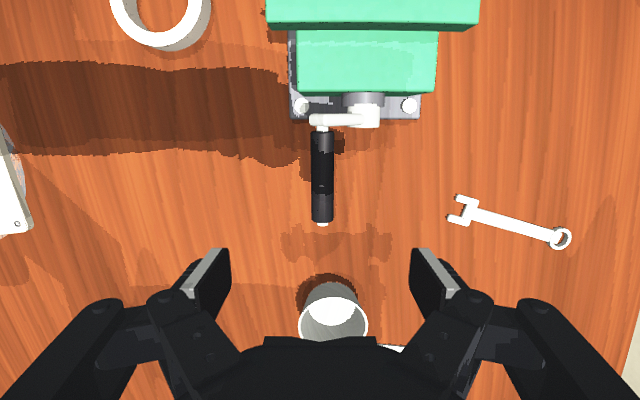

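The wrist view shows the crank grip at (322,178), between the fingers and in line with them. I'll go down and pinch it.

>>> send_rows --steps "1 0.002 0 -0.025 0 0 0;1 0 0 -0.025 0 0 0;1 0 0 -0.025 0 0 0;1 0 0 -0.025 0 0 0;0.2 0 0 -0.002 0 0 0"

```text
clock: 2.23
eef_pos: [0.4993, -0.0623, 0.0966]
tool_rot: [0.747, 0.664, -0.003, -0.003]
ft_force: [0.4, 0.2, -1.0]
grip_width: 0.0756
grasp_force: 0.0
```

>>> send_rows --steps "-0.2 0 0 0 0 0 0;-0.6 0 0 0 0 0 0;-1 0 0 0 0 0 0;-1 0 0 0 0 0 0;-1 0 0 0 0 0 0"

```text
clock: 2.65
eef_pos: [0.5044, -0.0621, 0.1023]
tool_rot: [0.747, 0.665, 0.001, 0.001]
ft_force: [0.5, 0.9, 0.1]
grip_width: 0.0123
grasp_force: 0.0
```

>>> send_rows --steps "-1 0 0 0 0 0 0;-1 0 0 0 0 0 0;-1 0 0 0 0 0 0;-1 0 0 0 0 0 0;-1 0 0 0 0 0 0"

```text
clock: 3.07
eef_pos: [0.5033, -0.0619, 0.1008]
tool_rot: [0.747, 0.665, -0.0, -0.0]
ft_force: [-0.5, -0.0, -0.6]
grip_width: -0.0002
grasp_force: 0.0
```

```bash
python3 - <<'E'
from h import *
o=st()
# 4 steps of 0.3 per... print rows for opening
th=-.80; 
for i in range(36):
    n=th-.32
    dx=.05*(np.sin(n)-np.sin(th));dz=.05*(np.cos(n)-np.cos(th));th=n
    print("%2d th%.2f"%(i+1,11.766-.32*(i+1)),"%.4f %.4f %.4f"%(dx*ux[0],dx*ux[1],dz))
E
```

```text
t3.07 p [ 0.5033 -0.0619  0.1008] vise 0.5071 -0.0037 yang -0.116 zax [-0.  0. -1.] F [-0.5 -0.  -0.6] w -0.0002 g 0.0 q [-0.12  0.32 -0.16  1.09  0.    1.56]
 1 th11.45 -0.0091 0.0010 -0.0131
 2 th11.13 -0.0045 0.0005 -0.0153
 3 th10.81 0.0005 -0.0001 -0.0159
 4 th10.49 0.0054 -0.0006 -0.0150
 5 th10.17 0.0098 -0.0011 -0.0125
 6 th9.85 0.0132 -0.0015 -0.0088
 7 th9.53 0.0153 -0.0018 -0.0041
 8 th9.21 0.0158 -0.0018 0.0009
 9 th8.89 0.0147 -0.0017 0.0059
10 th8.57 0.0121 -0.0014 0.0102
11 th8.25 0.0083 -0.0010 0.0136
12 th7.93 0.0036 -0.0004 0.0155
13 th7.61 -0.0014 0.0002 0.0159
14 th7.29 -0.0063 0.0007 0.0146
15 th6.97 -0.0105 0.0012 0.0119
16 th6.65 -0.0137 0.0016 0.0080
17 th6.33 -0.0155 0.0018 0.0032
18 th6.01 -0.0157 0.0018 -0.0019
19 th5.69 -0.0143 0.0017 -0.0067
20 th5.37 -0.0115 0.0013 -0.0109
21 th5.05 -0.0075 0.0009 -0.0140
22 th4.73 -0.0027 0.0003 -0.0157
23 th4.41 0.0023 -0.0003 -0.0158
24 th4.09 0.0071 -0.0008 -0.0142
25 th3.77 0.0112 -0.0013 -0.0113
26 th3.45 0.0141 -0.0016 -0.0071
27 th3.13 0.0157 -0.0018 -0.0023
28 th2.81 0.0156 -0.0018 0.0028
29 th2.49 0.0139 -0.0016 0.0076
30 th2.17 0.0109 -0.0013 0.0116
31 th1.85 0.0067 -0.0008 0.0144
32 th1.53 0.0018 -0.0002 0.0158
33 th1.21 -0.0032 0.0004 0.0156
34 th0.89 -0.0079 0.0009 0.0138
35 th0.57 -0.0118 0.0014 0.0106
36 th0.25 -0.0145 0.0017 0.0063
```

The fingers shut to 0, so the grip wasn't between them. I'll look.

```bash
python3 - <<'E'
from h import *
o=st();c=camera('wrist');save('w2.png',c['frame']);P=cloud(c,o)
hsv=cv2.cvtColor(c['frame'],cv2.COLOR_RGB2HSV)
for nm in ("scene","wrist"):
    c=camera(nm);P=cloud(c,o);V=cv2.cvtColor(c['frame'],cv2.COLOR_RGB2HSV)[...,2]
    q=P[(V<75)&(P[...,2]>.03)&(P[...,2]<.15)&(abs(P[...,0]-.53)<.08)&(P[...,1]>-.04)&(P[...,1]<.04)]
    print(nm,len(q))
    if len(q):print(np.percentile(q[:,2],[5,50,90]),np.percentile(q[:,:2]@ux,[2,50,98]),np.percentile(q[:,:2]@uy,[2,50,98]))
E
```

```text
t3.07 p [ 0.5033 -0.0619  0.1008] vise 0.5071 -0.0037 yang -0.116 zax [-0.  0. -1.] F [-0.5 -0.  -0.6] w -0.0002 g 0.0 q [-0.12  0.32 -0.16  1.09  0.    1.56]
scene 45
[0.08190333 0.12358883 0.12848905] [0.50087719 0.51045266 0.60352767] [0.01997448 0.03642217 0.08787547]
wrist 2360
[0.12186026 0.1276337  0.12940039] [0.49785536 0.50656439 0.52406347] [0.01889888 0.03471258 0.07586822]
```

View pics/w2.png

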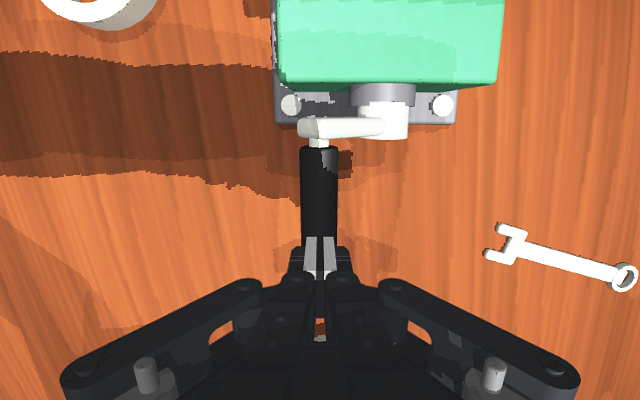

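```bash
python3 - <<'E'
from h import *
o=st();c=camera('wrist');P=cloud(c,o)
for u,v in ((310,245),(330,245),(310,260),(310,272),(330,272),(320,180),(320,230),(320,262),(320,330),(300,262),(343,262)):
    p=P[v,u];print(u,v,p.round(4),"vise",(p[:2]@ux).round(4),(p[:2]@uy).round(4))
Ti=np.linalg.inv(c["T_tool_cam"]);
for q in ([0,0,0,1],[0,0,-.019,1]):
    x=Ti@q;K=c["camera_matrix"];print(x.round(3),K[0,0]*x[0]/x[2]+K[0,2],K[1,1]*x[1]/x[2]+K[1,2])
E
```

```text
t3.22 p [ 0.5033 -0.0619  0.1008] vise 0.5071 -0.0037 yang -0.116 zax [-0.  0. -1.] F [ 0.4  0.9 -0.5] w -0.0002 g 0.0 q [-0.12  0.32 -0.16  1.09  0.    1.56]
310 245 [ 0.5009 -0.0501  0.1449] vise 0.5033 0.0077
330 245 [ 0.5101 -0.051   0.1453] vise 0.5125 0.0079
310 260 [ 0.5014 -0.0498  0.1604] vise 0.5038 0.0081
310 272 [ 0.5015 -0.0507  0.1685] vise 0.504 0.0071
330 272 [ 0.5093 -0.0496  0.1721] vise 0.5117 0.0092
320 180 [ 0.5086 -0.0236  0.1296] vise 0.508 0.0349
320 230 [ 0.5056 -0.0496  0.1291] vise 0.508 0.0088
320 262 [ 0.5055 -0.0506  0.1615] vise 0.5079 0.0077
320 330 [ 0.4867 -0.2152  0.0024] vise 0.5081 -0.1579
300 262 [ 0.4964 -0.0533  0.1544] vise 0.4992 0.004
343 262 [ 0.515  -0.0551  0.1551] vise 0.5179 0.0044
[-0.001  0.02   0.186  1.   ] 318.48648253015205 231.61248871645657
[-0.001  0.025  0.167  1.   ] 318.3702253932394 244.7677091181902
```

```bash
python3 - <<'E'
from h import *
c=camera('scene');f=c['frame'][110:230,270:400];save('s2.png',cv2.resize(f,(650,600),interpolation=cv2.INTER_CUBIC))
E
```

```text
(no output)
```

View pics/s2.png

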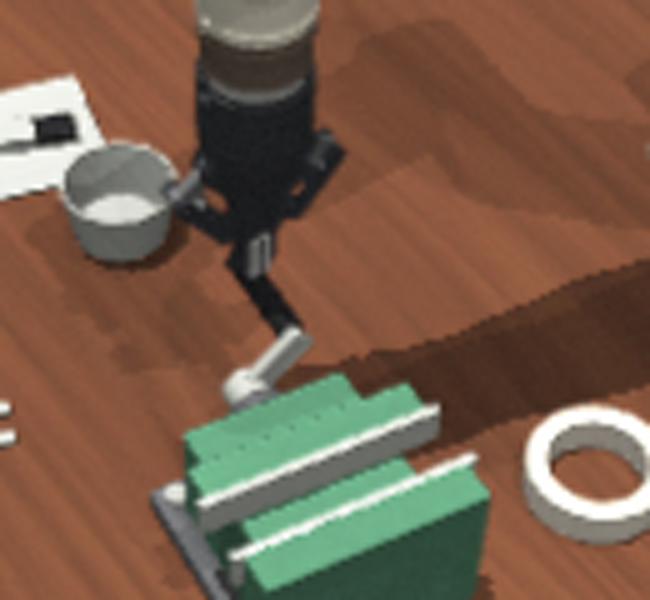

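>>> send_rows --steps "-1 0 0 0.02 0 0 0;-1 0 0 0.02 0 0 0;-1 0 0 0.02 0 0 0;-1 0 0 0 0 0 0;-1 0 0 0 0 0 0"

```text
clock: 3.73
eef_pos: [0.5044, -0.0621, 0.162]
tool_rot: [0.747, 0.665, 0.001, 0.001]
ft_force: [0.3, -0.2, -0.5]
grip_width: 0.0001
grasp_force: 0.0
```

>>> send_rows --steps "-1 0 0 0 0 0 0;-1 0 0 0 0 0 0;-1 0 0 0 0 0 0;-1 0 0 0 0 0 0;-1 0 0 0 0 0 0"

```text
clock: 4.15
eef_pos: [0.5029, -0.0619, 0.1602]
tool_rot: [0.747, 0.665, -0.0, -0.001]
ft_force: [-0.8, -0.2, 0.2]
grip_width: 0.0001
grasp_force: 0.0
```

```bash
python3 - <<'E'
from h import *
o=st();c=camera('wrist');P=cloud(c,o)
for u in (310,330):
  for v in range(190,290,6):
    p=P[v,u];print(u,v,(p-o["eef_pos"])[2].round(4),"vise",(p[:2]@ux).round(4),(p[:2]@uy).round(4))
f=c["frame"][150:300,220:420];save('w3.png',cv2.resize(f,(800,600)))
E
```

```text
t4.15 p [ 0.5029 -0.0619  0.1602] vise 0.5067 -0.0038 yang -0.116 zax [-0.001  0.    -1.   ] F [-0.8 -0.2  0.2] w 0.0001 g 0.0 q [-0.12  0.28 -0.06  1.24  0.    1.56]
310 190 -0.034 vise 0.5006 0.0137
310 196 -0.034 vise 0.5006 0.0093
310 202 -0.0334 vise 0.5005 0.0051
310 208 -0.0335 vise 0.5005 0.0006
310 214 -0.0331 vise 0.5005 -0.0038
310 220 -0.0353 vise 0.5003 -0.0091
310 226 -0.0332 vise 0.5004 -0.013
310 232 -0.0345 vise 0.5003 -0.0182
310 238 0.0358 vise 0.5027 0.0075
310 244 0.0423 vise 0.5029 0.0073
310 250 0.0496 vise 0.5032 0.0077
310 256 0.0553 vise 0.5033 0.0077
310 262 0.0613 vise 0.5035 0.008
310 268 0.0665 vise 0.5037 0.0081
310 274 0.0727 vise 0.5039 0.0091
310 280 0.0756 vise 0.504 0.0083
310 286 0.0806 vise 0.5041 0.009
330 190 -0.0332 vise 0.5146 0.0139
330 196 -0.0342 vise 0.5147 0.0093
330 202 -0.0337 vise 0.5147 0.005
330 208 -0.0337 vise 0.5148 0.0005
330 214 -0.0349 vise 0.5148 -0.0044
330 220 -0.0342 vise 0.5149 -0.0087
330 226 -0.0347 vise 0.5149 -0.0136
330 232 -0.0347 vise 0.515 -0.0183
330 238 0.0363 vise 0.5125 0.0077
330 244 0.0436 vise 0.5122 0.0079
330 250 0.0499 vise 0.512 0.0079
330 256 0.0547 vise 0.5119 0.0074
330 262 0.0601 vise 0.5117 0.0074
330 268 0.066 vise 0.5115 0.0079
330 274 0.072 vise 0.5113 0.0087
330 280 0.0762 vise 0.5112 0.0087
330 286 0.0792 vise 0.5111 0.0081
```

View pics/w3.png

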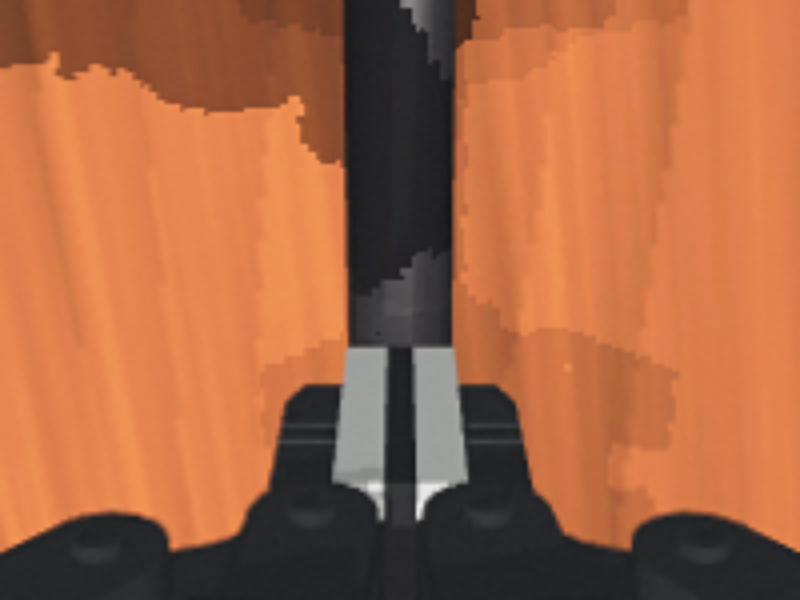

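The measured finger ends sit about 35 mm behind the reported TCP along the tool axis. That explains the miss: the fingers closed above the sleeve without touching it. I'll re-grasp 35 mm lower.

>>> send_rows --steps "1 0 0 0 0 0 0;1 0 0 0 0 0 0;1 0 0 0 0 0 0;1 0 0 0 0 0 0;1 0 0 0 0 0 0"

```text
clock: 4.62
eef_pos: [0.5034, -0.0619, 0.1608]
tool_rot: [0.747, 0.665, 0.0, 0.0]
ft_force: [-0.3, 0.5, -0.0]
grip_width: 0.0603
grasp_force: 0.0
```

>>> send_rows --steps "1 0 0 0 0 0 0;1 0.001 0 -0.023 0 0 0;1 0 0 -0.023 0 0 0;1 0 0 -0.023 0 0 0;1 0 0 -0.023 0 0 0"

```text
clock: 5.03
eef_pos: [0.5046, -0.062, 0.0681]
tool_rot: [0.747, 0.665, 0.0, 0.0]
ft_force: [0.3, -0.3, 0.2]
grip_width: 0.0853
grasp_force: 0.0
```

>>> send_rows --steps "0 0 0 0 0 0 0;-1 0 0 0 0 0 0;-1 0 0 0 0 0 0;-1 0 0 0 0 0 0;-1 0 0 0 0 0 0"

```text
clock: 5.45
eef_pos: [0.5058, -0.0621, 0.0705]
tool_rot: [0.747, 0.665, 0.001, 0.001]
ft_force: [0.1, -1.0, -0.2]
grip_width: 0.0255
grasp_force: 0.0
```

>>> send_rows --steps "-1 0 0 0 0 0 0;-1 0 0 0 0 0 0;-1 0 0 0 0 0 0;-1 0 0 0 0 0 0;-1 0 0 0 0 0 0"

```text
clock: 5.87
eef_pos: [0.5035, -0.0621, 0.0699]
tool_rot: [0.747, 0.665, -0.0, -0.0]
ft_force: [-4.6, -0.5, 5.3]
grip_width: 0.018
grasp_force: 58.3
```

```bash
python3 -c "
from h import *
st()"
```

```text
t5.87 p [ 0.5035 -0.0621  0.0699] vise 0.5073 -0.0039 yang -0.116 zax [-0.001 -0.    -1.   ] F [-4.6 -0.5  5.3] w 0.0180 g 58.3 q [-0.12  0.35 -0.2   1.01 -0.    1.56]
```

Gripped: width 18 mm, 58 N. Now I'll crank it open, anticlockwise seen from the crank end.

>>> send_rows --steps "-1 -0.0091 0.001 -0.0131 0 0 0;-1 -0.0045 0.0005 -0.0153 0 0 0;-1 0.0005 -0.0001 -0.0159 0 0 0;-1 0.0054 -0.0006 -0.015 0 0 0;-1 0.0098 -0.0011 -0.0125 0 0 0"

```text
clock: 6.28
eef_pos: [0.508, -0.0622, -0.0011]
tool_rot: [0.747, 0.665, 0.002, 0.001]
ft_force: [-0.1, 1.6, 14.8]
grip_width: 0.018
grasp_force: 59.3
```

>>> send_rows --steps "-1 0.0132 -0.0015 -0.0088 0 0 0;-1 0.0153 -0.0018 -0.0041 0 0 0;-1 0.0158 -0.0018 0.0009 0 0 0;-1 0.0147 -0.0017 0.0059 0 0 0;-1 0.0121 -0.0014 0.0102 0 0 0"

```text
clock: 6.7
eef_pos: [0.5725, -0.0698, -0.0005]
tool_rot: [0.747, 0.665, -0.004, -0.004]
ft_force: [-6.8, 1.1, -8.3]
grip_width: 0.018
grasp_force: 58.8
```

```bash
python3 -c "
from h import *
o=st();X=o['eef_pos'][:2]@ux-.543;Z=o['eef_pos'][2]+.0495-.085;print(X,Z,np.hypot(X,Z),np.arctan2(X,Z))"
```

```text
t6.70 p [ 5.725e-01 -6.980e-02 -5.000e-04] vise 0.5767 -0.0037 yang -0.116 zax [-0.011  0.001 -1.   ] F [-6.8  1.1 -8.3] w 0.0180 g 58.8 q [-0.12  0.56 -0.08  0.95 -0.    1.57]
0.03372603210646863 -0.03595787876285704 0.04929923211137145 2.3882116940695353
```

>>> send_rows --steps "-1 0.0083 -0.001 0.0136 0 0 0;-1 0.0036 -0.0004 0.0155 0 0 0;-1 -0.0014 0.0002 0.0159 0 0 0;-1 -0.0063 0.0007 0.0146 0 0 0;-1 -0.0105 0.0012 0.0119 0 0 0"

```text
clock: 7.12
eef_pos: [0.5753, -0.0701, 0.0736]
tool_rot: [0.747, 0.665, 0.002, 0.003]
ft_force: [7.3, -0.4, -7.9]
grip_width: 0.0182
grasp_force: 59.8
```

>>> send_rows --steps "-1 -0.0137 0.0016 0.008 0 0 0;-1 -0.0155 0.0018 0.0032 0 0 0;-1 -0.0157 0.0018 -0.0019 0 0 0;-1 -0.0143 0.0017 -0.0067 0 0 0;-1 -0.0115 0.0013 -0.0109 0 0 0"

```text
clock: 7.53
eef_pos: [0.5059, -0.0626, 0.0707]
tool_rot: [0.747, 0.665, 0.004, 0.006]
ft_force: [-5.4, 1.3, 20.8]
grip_width: 0.0184
grasp_force: 62.7
```

>>> send_rows --steps "-1 -0.0075 0.0009 -0.014 0 0 0;-1 -0.0027 0.0003 -0.0157 0 0 0;-1 0.0023 -0.0003 -0.0158 0 0 0;-1 0.0071 -0.0008 -0.0142 0 0 0;-1 0.0112 -0.0013 -0.0113 0 0 0"

```text
clock: 7.95
eef_pos: [0.5125, -0.0627, -0.0048]
tool_rot: [0.747, 0.665, 0.002, 0.001]
ft_force: [-1.0, 0.9, 15.3]
grip_width: 0.0181
grasp_force: 62.1
```

>>> send_rows --steps "-1 0.0141 -0.0016 -0.0071 0 0 0;-1 0.0157 -0.0018 -0.0023 0 0 0;-1 0.0156 -0.0018 0.0028 0 0 0;-1 0.0139 -0.0016 0.0076 0 0 0;-1 0.0109 -0.0013 0.0116 0 0 0"

```text
clock: 8.37
eef_pos: [0.5765, -0.0704, 0.0037]
tool_rot: [0.747, 0.665, -0.004, -0.004]
ft_force: [-3.1, 0.6, -11.0]
grip_width: 0.0183
grasp_force: 59.6
```

>>> send_rows --steps "-1 0.0067 -0.0008 0.0144 0 0 0;-1 0.0018 -0.0002 0.0158 0 0 0;-1 -0.0032 0.0004 0.0156 0 0 0;-1 -0.0079 0.0009 0.0138 0 0 0;-1 0 0 0 0 0 0"

```text
clock: 8.78
eef_pos: [0.58, -0.0707, 0.0677]
tool_rot: [0.747, 0.665, 0.001, 0.002]
ft_force: [1.2, 0.2, 2.1]
grip_width: 0.0182
grasp_force: 61.0
```

```bash
python3 -c "
from h import *
o=st();X=o['eef_pos'][:2]@ux-.543;Z=o['eef_pos'][2]+.0495-.085;print(X,Z,np.hypot(X,Z),np.arctan2(X,Z))
c=camera('scene');P=cloud(c);q=P[(P[...,2]>.12)&(P[...,2]<.138)&(P[...,0]>.45)&(P[...,0]<.68)&(P[...,1]>.0)&(P[...,1]<.22)]
h,e=np.histogram(q[:,:2]@uy,bins=np.arange(.05,.25,.003));print([(round(float(x),3),int(n)) for x,n in zip(e,h) if n])
"
```

```text
t8.78 p [ 0.58   -0.0707  0.0677] vise 0.5843 -0.0037 yang -0.116 zax [ 0.004 -0.001 -1.   ] F [1.2 0.2 2.1] w 0.0182 g 61.0 q [-0.12  0.49  0.01  1.08 -0.    1.57]
0.04130984819295358 0.032243381512034985 0.05240361828209489 0.9080435204224839
[(0.095, 4), (0.098, 22), (0.101, 29), (0.104, 40), (0.107, 32), (0.11, 37), (0.113, 38), (0.116, 33), (0.119, 38), (0.122, 29), (0.125, 39), (0.128, 61), (0.131, 42), (0.134, 2), (0.2, 16), (0.203, 46), (0.206, 39), (0.209, 43), (0.212, 41), (0.215, 38), (0.218, 46), (0.221, 37), (0.224, 46), (0.227, 35), (0.23, 49), (0.233, 53), (0.236, 56), (0.239, 8)]
```

The vise is open to a gap of about 70 mm. Next I'll release, lift, turn 90° and go over the tall riser.

>>> send_rows --steps "1 0 0 0 0 0 0;1 0 0 0 0 0 0;1 0 0 0 0 0 0;1 0 0 0 0 0 0;1 0 0 0.005 0 0 0"

```text
clock: 9.25
eef_pos: [0.5773, -0.0704, 0.069]
tool_rot: [0.747, 0.665, -0.001, -0.001]
ft_force: [0.6, 0.0, -0.7]
grip_width: 0.0773
grasp_force: 0.0
```

>>> send_rows --steps "1 0 0 0.02 0 0 0;1 0 0 0.02 0 0 0;1 0 0 0.02 0 0 0;1 0 0 0.02 0 0 0;1 0 0 0.02 0 0 0"

```text
clock: 9.67
eef_pos: [0.5783, -0.0705, 0.1715]
tool_rot: [0.747, 0.665, -0.0, -0.0]
ft_force: [-0.3, -1.4, 0.1]
grip_width: 0.0853
grasp_force: 0.0
```

>>> send_rows --steps "1 -0.0038 0.0305 0 0 0 0.0982;1 -0.0038 0.0305 0 0 0 0.0982;1 -0.0038 0.0305 0 0 0 0.0982;1 -0.0038 0.0305 0 0 0 0.0982;1 -0.0038 0.0305 0 0 0 0.0982"

```text
clock: 10.08
eef_pos: [0.5592, 0.0832, 0.1707]
tool_rot: [0.561, 0.828, 0.0, -0.0]
ft_force: [0.4, -0.2, 0.2]
grip_width: 0.0854
grasp_force: 0.0
```

>>> send_rows --steps "1 -0.0038 0.0305 0 0 0 0.0982;1 -0.0038 0.0305 0 0 0 0.0982;1 -0.0038 0.0305 0 0 0 0.0982;1 -0.0038 0.0305 0 0 0 0.0982;1 -0.0038 0.0305 0 0 0 0.0982"

```text
clock: 10.5
eef_pos: [0.5401, 0.2359, 0.1707]
tool_rot: [0.343, 0.939, -0.0, -0.0]
ft_force: [0.4, -0.1, 0.1]
grip_width: 0.0852
grasp_force: 0.0
```

>>> send_rows --steps "1 -0.0038 0.0305 0 0 0 0.0982;1 -0.0038 0.0305 0 0 0 0.0982;1 -0.0038 0.0305 0 0 0 0.0982;1 -0.0038 0.0305 0 0 0 0.0982;1 -0.0038 0.0305 0 0 0 0.0982"

```text
clock: 10.92
eef_pos: [0.521, 0.3884, 0.1706]
tool_rot: [0.104, 0.995, -0.0, -0.0]
ft_force: [1.1, 0.4, -0.1]
grip_width: 0.0857
grasp_force: 0.0
```

>>> send_rows --steps "1 -0.0038 0.0305 0 0 0 0.0982;1 0 0 0 0 0 0;1 0 0 0 0 0 0;1 0 0 0 0 0 0;1 0 0 0 0 0 0"

```text
clock: 11.33
eef_pos: [0.518, 0.4164, 0.1706]
tool_rot: [0.059, 0.998, -0.0, -0.0]
ft_force: [-0.2, 0.3, 0.8]
grip_width: 0.0854
grasp_force: 0.0
```

```bash
python3 - <<'E'
from h import *
import pickle
o=st();c=camera('scene');w=camera('wrist');pickle.dump((c,w,o),open("c1.pkl","wb"))
for nm,C in(("s",c),("w",w)):
    P=cloud(C,o);Z=P[...,2];S=cv2.cvtColor(C['frame'],cv2.COLOR_RGB2HSV)[...,1]
    for n,(x,y,h) in dict(tall=(.519,.417,.095),mid=(.4685,.316,.079),short=(.574,.3238,.063)).items():
        q=P[(np.hypot(P[...,0]-x,P[...,1]-y)<.03)&(abs(Z-h)<.004)]
        if len(q)>15:
            r=cv2.minAreaRect(q[:,:2].astype(np.float32)*1000);print(nm,n,len(q),q.mean(0).round(4),r)
E
```

```text
t11.33 p [0.518  0.4164 0.1706] vise 0.4668 0.4731 yang 1.454 zax [-0.    -0.001 -1.   ] F [-0.2  0.3  0.8] w 0.0854 g 0.0 q [ 0.68  0.59  0.46  1.43 -0.    0.79]
s tall 94 [0.5201 0.4179 0.0946] ((518.958740234375, 416.9914855957031), (33.098175048828125, 29.113950729370117), 48.092403411865234)
s mid 76 [0.4703 0.3172 0.0785] ((472.10723876953125, 318.8399658203125), (33.574134826660156, 35.26588821411133), 62.43048858642578)
s short 86 [0.5757 0.3243 0.0627] ((575.6617431640625, 324.4705810546875), (31.86434555053711, 30.330303192138672), 33.940792083740234)
w tall 1119 [0.5197 0.4177 0.0966] ((520.3284301757812, 417.5679016113281), (31.702754974365234, 31.745887756347656), 23.999197006225586)
w mid 1093 [0.4702 0.3168 0.0805] ((470.5616760253906, 316.00408935546875), (31.804214477539062, 31.654186248779297), 45.016117095947266)
w short 618 [0.5748 0.3275 0.0645] ((575.5856323242188, 326.9085693359375), (31.496179580688477, 25.962785720825195), 14.519221305847168)
```

>>> send_rows --steps "1 0.002 0.001 -0.03 0 0 0;1 0 0 -0.03 0 0 0;1 0 0 -0.03 0 0 0;1 0 0 -0.03 0 0 0;1 0 0 -0.03 0 0 0"

```text
clock: 11.85
eef_pos: [0.5203, 0.4173, 0.0199]
tool_rot: [0.059, 0.998, 0.0, 0.0]
ft_force: [0.6, -0.0, 0.8]
grip_width: 0.0855
grasp_force: 0.0
```

>>> send_rows --steps "1 0 0 0 0 0 0;0 0 0 0 0 0 0;-1 0 0 0 0 0 0;-1 0 0 0 0 0 0;-1 0 0 0 0 0 0"

```text
clock: 12.27
eef_pos: [0.5217, 0.4191, 0.024]
tool_rot: [0.058, 0.998, 0.001, 0.002]
ft_force: [-0.2, -1.5, 2.5]
grip_width: 0.0429
grasp_force: 60.1
```

>>> send_rows --steps "-1 0 0 0 0 0 0;-1 0 0 0 0 0 0;-1 0 0 0.01 0 0 0;-1 0 0 0.02 0 0 0;-1 0 0 0.03 0 0 0"

```text
clock: 12.68
eef_pos: [0.5171, 0.4167, 0.0779]
tool_rot: [0.058, 0.998, -0.003, -0.003]
ft_force: [-0.4, 0.4, -4.9]
grip_width: 0.043
grasp_force: 61.3
```

>>> send_rows --steps "-1 0 0 0.03 0 0 0;-1 0 0 0.03 0 0 0;-1 0 0 0.025 0 0 0;-1 0 0 0 0 0 0;-1 0 0 0 0 0 0"

```text
clock: 13.1
eef_pos: [0.5205, 0.4195, 0.1677]
tool_rot: [0.058, 0.998, 0.002, 0.002]
ft_force: [0.5, -0.4, -4.2]
grip_width: 0.0428
grasp_force: 61.5
```

```bash
python3 -c "
from h import *
o=st()
for n,t in (('tall',(.5120,.1190)),('mid',(.5597,.1135)),('short',(.6074,.1080))): print(n,np.round(np.array(t)-o['eef_pos'][:2],4))"
```

```text
t13.10 p [0.5205 0.4195 0.1677] vise 0.4689 0.4764 yang 1.455 zax [ 0.003  0.003 -1.   ] F [ 0.5 -0.4 -4.2] w 0.0428 g 61.5 q [0.68 0.6  0.46 1.43 0.   0.79]
tall [-0.0085 -0.3005]
mid [ 0.0392 -0.306 ]
short [ 0.0869 -0.3115]
```

>>> send_rows --steps "-1 -0.0008 -0.0298 0 0 0 0;-1 -0.0008 -0.0298 0 0 0 0;-1 -0.0008 -0.0298 0 0 0 0;-1 -0.0008 -0.0298 0 0 0 0;-1 -0.0008 -0.0298 0 0 0 0"

```text
clock: 13.52
eef_pos: [0.5136, 0.2675, 0.1624]
tool_rot: [0.057, 0.998, -0.001, -0.002]
ft_force: [0.7, -0.0, -4.6]
grip_width: 0.0426
grasp_force: 62.1
```

>>> send_rows --steps "-1 -0.0008 -0.0298 0 0 0 0;-1 -0.0008 -0.0298 0 0 0 0;-1 -0.0008 -0.0298 0 0 0 0;-1 -0.0008 -0.0298 0 0 0 0;-1 -0.0008 -0.0298 0 0 0 0"

```text
clock: 13.93
eef_pos: [0.5095, 0.1188, 0.1628]
tool_rot: [0.058, 0.998, -0.001, -0.002]
ft_force: [0.3, -0.7, -3.2]
grip_width: 0.0426
grasp_force: 62.1
```

>>> send_rows --steps "-1 0 0 0 0 0 0;-1 0 0 0 0 0 0;-1 0 0 0 0 0 0;-1 0 0 0 0 0 0;-1 0 0 0 0 0 0"

```text
clock: 14.35
eef_pos: [0.5114, 0.1215, 0.1648]
tool_rot: [0.057, 0.998, -0.0, -0.001]
ft_force: [-0.0, -0.8, -3.6]
grip_width: 0.0428
grasp_force: 62.1
```

```bash
python3 - <<'E'
from h import *
o=st();w=camera('scene');P=cloud(w,o)
q=P[(abs(P[...,0]-.512)<.03)&(abs(P[...,1]-.119)<.03)&(P[...,2]>.15)&(P[...,2]<.30)]
print(len(q),np.percentile(q[:,2],[5,50]),np.percentile(q[:,:2]@ux,[3,97]),np.percentile(q[:,:2]@uy,[3,97]))
print((np.array([.512,.119])-o["eef_pos"][:2]).round(4))
w=camera('wrist');save("w4.png",w["frame"])
E
```

```text
t14.35 p [0.5114 0.1215 0.1648] vise 0.4941 0.1794 yang 1.457 zax [-0.001 -0.    -1.   ] F [-0.  -0.8 -3.6] w 0.0428 g 62.1 q [0.23 0.31 0.   1.26 0.   0.35]
399 [0.15748679 0.22730906] [0.48560832 0.51326281] [0.1547631  0.20652543]
[ 0.0006 -0.0025]
```

View pics/w4.png

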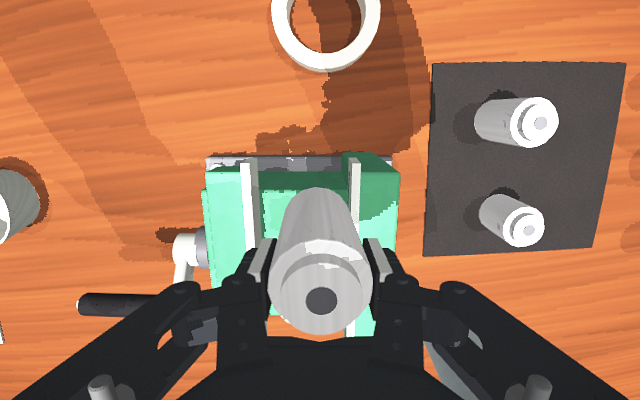

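The riser is held upright over the gap (jaw faces at columns 247 and 353). I'll shift 3 mm away from the fixed jaw and lower it.

>>> send_rows --steps "-1 0 -0.003 0 0 0 0;-1 0 0 -0.012 0 0 0;-1 0 0 -0.012 0 0 0;-1 0 0 -0.012 0 0 0;-1 0 0 -0.006 0 0 0"

```text
clock: 14.87
eef_pos: [0.5109, 0.1174, 0.1221]
tool_rot: [0.057, 0.998, -0.0, -0.001]
ft_force: [-0.1, 0.2, -3.9]
grip_width: 0.0428
grasp_force: 62.3
```

>>> send_rows --steps "-1 0 0 -0.002 0 0 0;-1 0 0 -0.002 0 0 0;-1 0 0 -0.001 0 0 0;-1 0 0 0 0 0 0;-1 0 0 0 0 0 0"

```text
clock: 15.28
eef_pos: [0.5115, 0.1173, 0.121]
tool_rot: [0.058, 0.998, -0.0, 0.001]
ft_force: [-5.9, -2.1, 7.6]
grip_width: 0.0426
grasp_force: 63.7
```

```bash
python3 -c "
from h import *
o=st()"
```

```text
t15.28 p [0.5115 0.1173 0.121 ] vise 0.4947 0.1752 yang 1.455 zax [ 0.001 -0.    -1.   ] F [-5.9 -2.1  7.6] w 0.0426 g 63.7 q [ 0.23  0.34 -0.08  1.15 -0.    0.34]
```

>>> send_rows --steps "1 0 0 0 0 0 0;1 0 0 0 0 0 0;1 0 0 0 0 0 0;1 0 0 0 0 0 0;1 0 0 0.01 0 0 0"

```text
clock: 15.7
eef_pos: [0.5105, 0.1172, 0.1271]
tool_rot: [0.058, 0.998, -0.0, -0.002]
ft_force: [0.4, -0.6, 0.1]
grip_width: 0.0854
grasp_force: 0.0
```

>>> send_rows --steps "1 0 0 0.02 0 0 0;1 0 0 0.03 0 0 0;1 0 0 0 0 0 0;1 -0.0059 0.0286 0 0 0 0;1 -0.0059 0.0286 0 0 0 0"

```text
clock: 16.12
eef_pos: [0.501, 0.1745, 0.18]
tool_rot: [0.06, 0.998, 0.001, 0.001]
ft_force: [0.3, 0.1, 0.0]
grip_width: 0.0852
grasp_force: 0.0
```

>>> send_rows --steps "1 -0.0059 0.0286 0 0 0 0;1 -0.0059 0.0286 0 0 0 0;1 -0.0059 0.0286 0 0 0 0;1 -0.0059 0.0286 0 0 0 0;1 -0.0059 0.0286 0 0 0 0"

```text
clock: 16.53
eef_pos: [0.4702, 0.3192, 0.1791]
tool_rot: [0.058, 0.998, 0.0, 0.0]
ft_force: [-0.3, 0.1, 0.5]
grip_width: 0.0854
grasp_force: 0.0
```

>>> send_rows --steps "1 0 0 0 0 0 0;1 0 0 0 0 0 0;1 0 0 0 0 0 0;1 0 0 0 0 0 0;1 0 0 0 0 0 0"

```text
clock: 16.95
eef_pos: [0.4709, 0.3165, 0.1787]
tool_rot: [0.059, 0.998, -0.0, 0.0]
ft_force: [0.5, 0.1, -0.3]
grip_width: 0.0849
grasp_force: 0.0
```

```bash
cat >> h.py <<'E'
def tops(c,o,hs,x0,x1,y0,y1):
    P=cloud(c,o)
    for h in hs:
        q=P[(P[...,0]>x0)&(P[...,0]<x1)&(P[...,1]>y0)&(P[...,1]<y1)&(abs(P[...,2]-h)<.004)]
        if len(q)<15: continue
        m=np.median(q[:,:2],0);q=q[np.hypot(*(q[:,:2]-m).T)<.024]
        (x,y),r=cv2.minEnclosingCircle(q[:,:2].astype(np.float32));print("h%.3f n%d z%.4f mean"%(h,len(q),q[:,2].mean()),q[:,:2].mean(0).round(4),"circ %.4f %.4f r%.4f"%(x,y,r),"vise",(q[:,:2].mean(0)@ux).round(4),(q[:,:2].mean(0)@uy).round(4))
E
python3 -c "
from h import *
o=st();w=camera('wrist');tops(w,o,(.0805,),.42,.52,.27,.36);tops(camera('scene'),o,(.192,),.45,.57,.08,.16);tops(camera('top'),o,(.192,),.45,.57,.08,.16)"
```

```text
t16.95 p [0.4709 0.3165 0.1787] vise 0.4314 0.3685 yang 1.453 zax [ 0. -0. -1.] F [ 0.5  0.1 -0.3] w 0.0849 g 0.0 q [ 0.59  0.39  0.14  1.33 -0.    0.71]
h0.081 n942 z0.0808 mean [0.4701 0.3158] circ 0.4706 0.3158 r0.0163 vise 0.4308 0.3676
h0.192 n72 z0.1915 mean [0.5095 0.1173] circ 0.5091 0.1168 r0.0168 vise 0.4926 0.175
h0.192 n95 z0.1915 mean [0.5072 0.1152] circ 0.5063 0.1134 r0.0182 vise 0.4906 0.1727
```

>>> send_rows --steps "1 0 0 -0.0285 0 0 0;1 0 0 -0.0285 0 0 0;1 0 0 -0.0285 0 0 0;1 0 0 -0.0285 0 0 0;1 0 0 -0.0285 0 0 0"

```text
clock: 17.52
eef_pos: [0.4708, 0.3172, 0.0351]
tool_rot: [0.058, 0.998, 0.0, 0.0]
ft_force: [0.4, 0.5, -0.3]
grip_width: 0.0854
grasp_force: 0.0
```

>>> send_rows --steps "1 0 0 -0.0285 0 0 0;1 0 0 0 0 0 0;0 0 0 0 0 0 0;-1 0 0 0 0 0 0;-1 0 0 0 0 0 0"

```text
clock: 17.93
eef_pos: [0.4723, 0.3187, 0.0099]
tool_rot: [0.058, 0.998, 0.001, 0.002]
ft_force: [0.1, 0.0, 0.2]
grip_width: 0.0512
grasp_force: 0.0
```

>>> send_rows --steps "-1 0 0 0 0 0 0;-1 0 0 0 0 0 0;-1 0 0 0 0 0 0;-1 0 0 0.01 0 0 0;-1 0 0 0.027 0 0 0"

```text
clock: 18.35
eef_pos: [0.4675, 0.3159, 0.0421]
tool_rot: [0.058, 0.998, -0.002, -0.003]
ft_force: [-0.9, -0.4, -3.2]
grip_width: 0.0427
grasp_force: 61.4
```

>>> send_rows --steps "-1 0 0 0.03 0 0 0;-1 0 0 0.03 0 0 0;-1 0 0 0.03 0 0 0;-1 0 0 0.03 0 0 0;-1 0 0 0 0 0 0"

```text
clock: 18.77
eef_pos: [0.4737, 0.3202, 0.1728]
tool_rot: [0.058, 0.998, 0.004, 0.005]
ft_force: [1.7, 1.2, -1.7]
grip_width: 0.0427
grasp_force: 61.4
```

>>> send_rows --steps "-1 0.0218 -0.02 0 0 0 0;-1 0.0218 -0.02 0 0 0 0;-1 0.0218 -0.02 0 0 0 0;-1 0.0218 -0.02 0 0 0 0;-1 0 -0.031 0 0 0 0"

```text
clock: 19.18
eef_pos: [0.561, 0.2071, 0.1638]
tool_rot: [0.057, 0.998, 0.001, 0.001]
ft_force: [1.0, 0.1, -2.7]
grip_width: 0.0425
grasp_force: 61.7
```

>>> send_rows --steps "-1 0 -0.031 0 0 0 0;-1 0 -0.031 0 0 0 0;-1 0 -0.031 0 0 0 0;-1 0 0 0 0 0 0;-1 0 0 0 0 0 0"

```text
clock: 19.6
eef_pos: [0.5573, 0.1121, 0.1647]
tool_rot: [0.059, 0.998, 0.0, -0.0]
ft_force: [0.3, -0.1, -3.1]
grip_width: 0.0425
grasp_force: 62.0
```

```bash
python3 -c "
from h import *
o=st();print(np.array([.5576,.1127])-o['eef_pos'][:2])"
```

```text
t19.60 p [0.5573 0.1121 0.1647] vise 0.5408 0.1753 yang 1.452 zax [-0.001  0.    -1.   ] F [ 0.3 -0.1 -3.1] w 0.0425 g 62.0 q [0.2  0.39 0.12 1.3  0.   0.32]
[0.00027914 0.00061342]
```

>>> send_rows --steps "-1 0 0 -0.012 0 0 0;-1 0 0 -0.015 0 0 0;-1 0 0 -0.015 0 0 0;-1 0 0 -0.01 0 0 0;-1 0 0 -0.004 0 0 0"

```text
clock: 20.02
eef_pos: [0.5562, 0.1147, 0.1073]
tool_rot: [0.057, 0.998, -0.0, -0.002]
ft_force: [-6.7, -0.1, 17.7]
grip_width: 0.0428
grasp_force: 63.9
```

>>> send_rows --steps "-1 0 0 -0.002 0 0 0;-1 0 0 -0.002 0 0 0;-1 0 0 0 0 0 0;-1 0 0 0 0 0 0;-1 0 0 0 0 0 0"

```text
clock: 20.43
eef_pos: [0.5564, 0.1146, 0.1074]
tool_rot: [0.057, 0.998, 0.0, -0.0]
ft_force: [-6.9, -1.3, 11.9]
grip_width: 0.0425
grasp_force: 63.4
```

```bash
python3 -c "
from h import *
o=st()"
```

```text
t20.43 p [0.5564 0.1146 0.1074] vise 0.5396 0.1777 yang 1.457 zax [-0.     0.001 -1.   ] F [-6.9 -1.3 11.9] w 0.0425 g 63.4 q [0.2  0.43 0.02 1.16 0.   0.32]
```

>>> send_rows --steps "1 0 0 0 0 0 0;1 0 0 0 0 0 0;1 0 0 0 0 0 0;1 0 0 0 0 0 0;1 0 0 0.01 0 0 0"

```text
clock: 20.85
eef_pos: [0.5563, 0.1136, 0.1128]
tool_rot: [0.058, 0.998, -0.0, -0.002]
ft_force: [-0.5, 0.4, -1.5]
grip_width: 0.0852
grasp_force: 0.0
```

>>> send_rows --steps "1 0 0 0.03 0 0 0;1 0 0 0.03 0 0 0;1 0 0 0 0 0 0;1 0.0025 0.0303 0 0 0 0;1 0.0025 0.0303 0 0 0 0"

```text
clock: 21.27
eef_pos: [0.5638, 0.1738, 0.1765]
tool_rot: [0.06, 0.998, 0.001, 0.001]
ft_force: [0.2, 0.7, -0.7]
grip_width: 0.0853
grasp_force: 0.0
```

>>> send_rows --steps "1 0.0025 0.0303 0 0 0 0;1 0.0025 0.0303 0 0 0 0;1 0.0025 0.0303 0 0 0 0;1 0.0025 0.0303 0 0 0 0;1 0.0025 0.0303 0 0 0 0"

```text
clock: 21.68
eef_pos: [0.5753, 0.3273, 0.1751]
tool_rot: [0.058, 0.998, 0.0, 0.0]
ft_force: [1.2, 0.7, 0.6]
grip_width: 0.0856
grasp_force: 0.0
```

>>> send_rows --steps "1 0 0 0 0 0 0;1 0 0 0 0 0 0;1 0 0 0 0 0 0;1 0 0 0 0 0 0;1 0 0 0 0 0 0"

```text
clock: 22.1
eef_pos: [0.5754, 0.3245, 0.1749]
tool_rot: [0.059, 0.998, -0.0, 0.0]
ft_force: [-0.4, -0.3, -0.0]
grip_width: 0.0854
grasp_force: 0.0
```

```bash
python3 -c "
from h import *
o=st();w=camera('wrist');tops(w,o,(.0645,),.53,.62,.28,.37);tops(camera('scene'),o,(.192,.176),.45,.6,.08,.16);tops(camera('top'),o,(.192,.176),.45,.6,.08,.16)"
```

```text
t22.10 p [0.5754 0.3245 0.1749] vise 0.5344 0.3884 yang 1.454 zax [ 0. -0. -1.] F [-0.4 -0.3 -0. ] w 0.0854 g 0.0 q [ 0.51  0.58  0.45  1.44 -0.    0.63]
h0.065 n862 z0.0648 mean [0.5759 0.3237] circ 0.5764 0.3237 r0.0162 vise 0.5349 0.3877
h0.192 n69 z0.1911 mean [0.5094 0.117 ] circ 0.5087 0.1164 r0.0171 vise 0.4926 0.1747
h0.176 n79 z0.1757 mean [0.5524 0.1173] circ 0.5480 0.1172 r0.0222 vise 0.5353 0.1799
h0.192 n94 z0.1918 mean [0.5075 0.1153] circ 0.5072 0.1153 r0.0170 vise 0.4909 0.1728
h0.176 n91 z0.1757 mean [0.5526 0.1145] circ 0.5523 0.1145 r0.0163 vise 0.5358 0.1772
```

>>> send_rows --steps "1 0 0 -0.029 0 0 0;1 0 0 -0.029 0 0 0;1 0 0 -0.029 0 0 0;1 0 0 -0.029 0 0 0;1 0 0 -0.029 0 0 0"

```text
clock: 22.67
eef_pos: [0.5753, 0.3252, 0.0287]
tool_rot: [0.058, 0.998, 0.0, 0.0]
ft_force: [0.7, 0.5, -0.4]
grip_width: 0.0856
grasp_force: 0.0
```

>>> send_rows --steps "1 0 0 -0.03 0 0 0;1 0 0 0 0 0 0;0 0 0 0 0 0 0;-1 0 0 0 0 0 0;-1 0 0 0 0 0 0"

```text
clock: 23.08
eef_pos: [0.5772, 0.3267, 0.0025]
tool_rot: [0.058, 0.998, 0.001, 0.002]
ft_force: [0.7, -0.1, 0.7]
grip_width: 0.0515
grasp_force: 0.0
```

>>> send_rows --steps "-1 0 0 0 0 0 0;-1 0 0 0 0 0 0;-1 0 0 0 0 0 0;-1 0 0 0.01 0 0 0;-1 0 0 0.027 0 0 0"

```text
clock: 23.5
eef_pos: [0.5719, 0.3241, 0.0334]
tool_rot: [0.058, 0.998, -0.002, -0.004]
ft_force: [0.0, 0.3, -2.1]
grip_width: 0.0421
grasp_force: 61.2
```

>>> send_rows --steps "-1 0 0 0.03 0 0 0;-1 0 0 0.03 0 0 0;-1 0 0 0.03 0 0 0;-1 0 0 0.03 0 0 0;-1 0 0 0 0 0 0"

```text
clock: 23.92
eef_pos: [0.5785, 0.3279, 0.1656]
tool_rot: [0.058, 0.998, 0.004, 0.006]
ft_force: [1.3, 0.9, -0.7]
grip_width: 0.042
grasp_force: 61.2
```

>>> send_rows --steps "-1 0.028 -0.02 0 0 0 0;-1 0 -0.0325 0 0 0 0;-1 0 -0.0325 0 0 0 0;-1 0 -0.0325 0 0 0 0;-1 0 -0.0325 0 0 0 0"

```text
clock: 24.33
eef_pos: [0.6024, 0.1745, 0.1558]
tool_rot: [0.057, 0.998, -0.0, -0.001]
ft_force: [0.0, 0.3, -1.7]
grip_width: 0.0422
grasp_force: 61.3
```

>>> send_rows --steps "-1 0 -0.0325 0 0 0 0;-1 0 -0.0325 0 0 0 0;-1 0 0 0 0 0 0;-1 0 0 0 0 0 0;-1 0 0 0 0 0 0"

```text
clock: 24.75
eef_pos: [0.6029, 0.1108, 0.1564]
tool_rot: [0.058, 0.998, 0.0, -0.0]
ft_force: [-0.8, -0.2, -1.7]
grip_width: 0.0423
grasp_force: 61.5
```

```bash
python3 -c "
from h import *
o=st();print(np.array([.6034,.1085])-o['eef_pos'][:2])"
```

```text
t24.75 p [0.6029 0.1108 0.1564] vise 0.5862 0.1793 yang 1.455 zax [-0.     0.001 -1.   ] F [-0.8 -0.2 -1.7] w 0.0423 g 61.5 q [0.18 0.49 0.24 1.33 0.   0.3 ]
[ 0.0004813  -0.00230536]
```

>>> send_rows --steps "-1 0.001 -0.002 -0.012 0 0 0;-1 0 0 -0.015 0 0 0;-1 0 0 -0.015 0 0 0;-1 0 0 -0.01 0 0 0;-1 0 0 -0.003 0 0 0"

```text
clock: 25.17
eef_pos: [0.6027, 0.1101, 0.1001]
tool_rot: [0.057, 0.998, -0.0, -0.002]
ft_force: [-4.4, 0.8, 7.4]
grip_width: 0.0422
grasp_force: 62.5
```

>>> send_rows --steps "-1 0 0 -0.002 0 0 0;-1 0 0 -0.001 0 0 0;-1 0 0 0 0 0 0;-1 0 0 0 0 0 0;-1 0 0 0 0 0 0"

```text
clock: 25.58
eef_pos: [0.6038, 0.11, 0.1001]
tool_rot: [0.057, 0.998, 0.001, 0.0]
ft_force: [-4.8, 1.2, 5.8]
grip_width: 0.0424
grasp_force: 61.9
```

```bash
python3 -c "
from h import *
o=st()"
```

```text
t25.58 p [0.6038 0.11   0.1001] vise 0.5872 0.1786 yang 1.457 zax [ 0.     0.001 -1.   ] F [-4.8  1.2  5.8] w 0.0424 g 61.9 q [0.18 0.52 0.15 1.2  0.   0.29]
```

>>> send_rows --steps "1 0 0 0 0 0 0;1 0 0 0 0 0 0;1 0 0 0 0 0 0;1 0 0 0 0 0 0;1 0 0 0.01 0 0 0"

```text
clock: 26.0
eef_pos: [0.6028, 0.1085, 0.1065]
tool_rot: [0.058, 0.998, -0.001, -0.002]
ft_force: [-0.8, 0.3, -0.6]
grip_width: 0.0856
grasp_force: 0.0
```

>>> send_rows --steps "1 0 0 0.03 0 0 0;1 0 0 0.03 0 0 0;1 0 0 0.03 0 0 0;1 0 0 0 0 0 0;1 -0.0016 -0.0113 0 0 0 -0.0982"

```text
clock: 26.42
eef_pos: [0.6048, 0.0992, 0.2023]
tool_rot: [0.106, 0.994, 0.001, 0.003]
ft_force: [-0.5, -0.5, -1.3]
grip_width: 0.0856
grasp_force: 0.0
```

>>> send_rows --steps "1 -0.0016 -0.0113 0 0 0 -0.0982;1 -0.0016 -0.0113 0 0 0 -0.0982;1 -0.0016 -0.0113 0 0 0 -0.0982;1 -0.0016 -0.0113 0 0 0 -0.0982;1 -0.0016 -0.0113 0 0 0 -0.0982"

```text
clock: 26.83
eef_pos: [0.5947, 0.0404, 0.1991]
tool_rot: [0.347, 0.938, 0.0, 0.0]
ft_force: [0.3, 0.1, -0.4]
grip_width: 0.0855
grasp_force: 0.0
```

>>> send_rows --steps "1 -0.0016 -0.0113 0 0 0 -0.0982;1 -0.0016 -0.0113 0 0 0 -0.0982;1 -0.0016 -0.0113 0 0 0 -0.0982;1 -0.0016 -0.0113 0 0 0 -0.0982;1 -0.0016 -0.0113 0 0 0 -0.0982"

```text
clock: 27.25
eef_pos: [0.5867, -0.0162, 0.1992]
tool_rot: [0.565, 0.825, 0.0, 0.0]
ft_force: [-0.1, 0.6, 0.5]
grip_width: 0.0853
grasp_force: 0.0
```

>>> send_rows --steps "1 -0.0016 -0.0113 0 0 0 -0.0982;1 -0.0016 -0.0113 0 0 0 -0.0982;1 -0.0016 -0.0113 0 0 0 -0.0982;1 -0.0016 -0.0113 0 0 0 -0.0982;1 -0.0016 -0.0113 0 0 0 -0.0982"

```text
clock: 27.67
eef_pos: [0.5787, -0.0727, 0.1991]
tool_rot: [0.749, 0.663, 0.0, 0.0]
ft_force: [-0.2, -0.1, -0.3]
grip_width: 0.0854
grasp_force: 0.0
```

>>> send_rows --steps "1 0 0 0 0 0 0;1 0 0 0 0 0 0;1 0 0 0 0 0 0;1 0 0 0 0 0 0;1 0 0 0 0 0 0"

```text
clock: 28.08
eef_pos: [0.5787, -0.0713, 0.1986]
tool_rot: [0.746, 0.666, 0.0, 0.0]
ft_force: [-0.3, -0.3, 0.2]
grip_width: 0.0856
grasp_force: 0.0
```

```bash
python3 -c "
from h import *
o=st();s=camera('scene');tops(s,o,(.192,.176,.16),.45,.66,.08,.15)
t=camera('top');tops(t,o,(.192,.176,.16),.45,.66,.08,.15)
c=camera('wrist');P=cloud(c,o);V=cv2.cvtColor(c['frame'],cv2.COLOR_RGB2HSV)[...,2]
q=P[(V<75)&(P[...,2]>.09)&(P[...,2]<.15)&(abs(P[...,0]-.57)<.06)&(abs(P[...,1]+.05)<.06)]
print(len(q),np.percentile(q[:,2],90),np.percentile(q[:,:2]@ux,[2,50,98]),np.percentile(q[:,:2]@uy,[2,50,98]))
"
```

```text
t28.08 p [ 0.5787 -0.0713  0.1986] vise 0.5831 -0.0044 yang -0.114 zax [ 0.  0. -1.] F [-0.3 -0.3  0.2] w 0.0856 g 0.0 q [-0.12  0.41  0.23  1.39  0.    1.56]
h0.192 n73 z0.1914 mean [0.5096 0.1177] circ 0.5089 0.1174 r0.0176 vise 0.4927 0.1754
h0.176 n79 z0.1754 mean [0.5515 0.1171] circ 0.5480 0.1198 r0.0234 vise 0.5345 0.1797
h0.160 n69 z0.1598 mean [0.599 0.113] circ 0.5937 0.1142 r0.0229 vise 0.5821 0.181
h0.192 n94 z0.1916 mean [0.5078 0.1153] circ 0.5080 0.1155 r0.0162 vise 0.4912 0.1729
h0.176 n87 z0.1758 mean [0.553  0.1145] circ 0.5524 0.1147 r0.0164 vise 0.5362 0.1772
h0.160 n91 z0.1602 mean [0.6003 0.1099] circ 0.5986 0.1092 r0.0184 vise 0.5838 0.1781
1698 0.12726860360308057 [0.57538245 0.58405758 0.59423524] [-0.02428514  0.01605059  0.04967315]
```

All three stand at the right heights on the bed (tops at 192, 176 and 160 mm). I'll grip the crank again.

>>> send_rows --steps "1 0.001 0 -0.0262 0 0 0;1 0 0 -0.0262 0 0 0;1 0 0 -0.0262 0 0 0;1 0 0 -0.0262 0 0 0;1 0 0 -0.0262 0 0 0"

```text
clock: 28.65
eef_pos: [0.5796, -0.0717, 0.0665]
tool_rot: [0.747, 0.665, 0.0, 0.0]
ft_force: [0.5, 0.1, -0.4]
grip_width: 0.0853
grasp_force: 0.0
```

>>> send_rows --steps "1 0 0 0 0 0 0;0 0 0 0 0 0 0;-1 0 0 0 0 0 0;-1 0 0 0 0 0 0;-1 0 0 0 0 0 0"

```text
clock: 29.07
eef_pos: [0.5812, -0.0722, 0.0697]
tool_rot: [0.747, 0.665, 0.001, 0.002]
ft_force: [-0.3, 0.3, -0.2]
grip_width: 0.0386
grasp_force: 0.0
```

>>> send_rows --steps "-1 0 0 0 0 0 0;-1 0 0 0 0 0 0;-1 0 0 0 0 0 0;-1 0 0 0 0 0 0;-1 0 0 0 0 0 0"

```text
clock: 29.48
eef_pos: [0.58, -0.0722, 0.0687]
tool_rot: [0.747, 0.665, 0.001, 0.001]
ft_force: [-2.2, -0.6, 4.9]
grip_width: 0.0182
grasp_force: 58.4
```

```bash
python3 - <<'E'
from h import *
o=st()
th=.91
for i in range(31):
    n=th+(.32 if i<27 else .1)
    dx=.05*(np.sin(n)-np.sin(th));dz=.05*(np.cos(n)-np.cos(th));th=n
    print("%2d th%.2f"%(i+1,th),"%.4f %.4f %.4f"%(dx*ux[0],dx*ux[1],dz))
E
```

```text
t29.48 p [ 0.58   -0.0722  0.0687] vise 0.5845 -0.0052 yang -0.116 zax [ 0.002 -0.    -1.   ] F [-2.2 -0.6  4.9] w 0.0182 g 58.4 q [-0.12  0.49  0.01  1.09 -0.    1.56]
 1 th1.23 0.0076 -0.0009 -0.0140
 2 th1.55 0.0028 -0.0003 -0.0157
 3 th1.87 -0.0022 0.0003 -0.0158
 4 th2.19 -0.0070 0.0008 -0.0143
 5 th2.51 -0.0111 0.0013 -0.0113
 6 th2.83 -0.0141 0.0016 -0.0072
 7 th3.15 -0.0156 0.0018 -0.0024
 8 th3.47 -0.0156 0.0018 0.0027
 9 th3.79 -0.0140 0.0016 0.0075
10 th4.11 -0.0109 0.0013 0.0115
11 th4.43 -0.0068 0.0008 0.0144
12 th4.75 -0.0019 0.0002 0.0158
13 th5.07 0.0031 -0.0004 0.0156
14 th5.39 0.0078 -0.0009 0.0138
15 th5.71 0.0118 -0.0014 0.0107
16 th6.03 0.0145 -0.0017 0.0064
17 th6.35 0.0158 -0.0018 0.0015
18 th6.67 0.0154 -0.0018 -0.0036
19 th6.99 0.0135 -0.0016 -0.0083
20 th7.31 0.0102 -0.0012 -0.0121
21 th7.63 0.0059 -0.0007 -0.0148
22 th7.95 0.0010 -0.0001 -0.0159
23 th8.27 -0.0040 0.0005 -0.0154
24 th8.59 -0.0086 0.0010 -0.0134
25 th8.91 -0.0124 0.0014 -0.0100
26 th9.23 -0.0148 0.0017 -0.0055
27 th9.55 -0.0158 0.0018 -0.0006
28 th9.65 -0.0049 0.0006 0.0009
29 th9.75 -0.0048 0.0006 0.0014
30 th9.85 -0.0046 0.0005 0.0018
31 th9.95 -0.0044 0.0005 0.0023
```

>>> send_rows --steps "-1 0.0076 -0.0009 -0.014 0 0 0;-1 0.0028 -0.0003 -0.0157 0 0 0;-1 -0.0022 0.0003 -0.0158 0 0 0;-1 -0.007 0.0008 -0.0143 0 0 0;-1 -0.0111 0.0013 -0.0113 0 0 0"

```text
clock: 29.9
eef_pos: [0.5711, -0.0707, -0.0023]
tool_rot: [0.747, 0.665, 0.001, 0.001]
ft_force: [-3.5, 1.3, 19.1]
grip_width: 0.0184
grasp_force: 59.9
```

>>> send_rows --steps "-1 -0.0141 0.0016 -0.0072 0 0 0;-1 -0.0156 0.0018 -0.0024 0 0 0;-1 -0.0156 0.0018 0.0027 0 0 0;-1 -0.014 0.0016 0.0075 0 0 0;-1 -0.0109 0.0013 0.0115 0 0 0"

```text
clock: 30.32
eef_pos: [0.5011, -0.0631, 0.0081]
tool_rot: [0.747, 0.665, 0.001, 0.002]
ft_force: [8.0, -0.8, -6.5]
grip_width: 0.0179
grasp_force: 59.0
```

>>> send_rows --steps "-1 -0.0068 0.0008 0.0144 0 0 0;-1 -0.0019 0.0002 0.0158 0 0 0;-1 0.0031 -0.0004 0.0156 0 0 0;-1 0.0078 -0.0009 0.0138 0 0 0;-1 0.0118 -0.0014 0.0107 0 0 0"

```text
clock: 30.73
eef_pos: [0.5084, -0.064, 0.0772]
tool_rot: [0.747, 0.665, -0.003, -0.004]
ft_force: [-8.7, 1.0, -6.7]
grip_width: 0.0183
grasp_force: 59.8
```

>>> send_rows --steps "-1 0.0145 -0.0017 0.0064 0 0 0;-1 0.0158 -0.0018 0.0015 0 0 0;-1 0.0154 -0.0018 -0.0036 0 0 0;-1 0.0135 -0.0016 -0.0083 0 0 0;-1 0.0102 -0.0012 -0.0121 0 0 0"

```text
clock: 31.15
eef_pos: [0.5833, -0.0725, 0.0643]
tool_rot: [0.747, 0.665, 0.0, 0.0]
ft_force: [-8.1, 2.3, 6.2]
grip_width: 0.0185
grasp_force: 61.2
```

>>> send_rows --steps "-1 0.0059 -0.0007 -0.0148 0 0 0;-1 0.001 -0.0001 -0.0159 0 0 0;-1 -0.004 0.0005 -0.0154 0 0 0;-1 -0.0086 0.001 -0.0134 0 0 0;-1 -0.0124 0.0014 -0.01 0 0 0"

```text
clock: 31.57
eef_pos: [0.5668, -0.0702, -0.0052]
tool_rot: [0.747, 0.665, 0.002, 0.001]
ft_force: [-0.9, 1.3, 19.2]
grip_width: 0.0185
grasp_force: 62.4
```

```bash
python3 -c "
from h import *
o=st();X=o['eef_pos'][:2]@ux-.543;Z=o['eef_pos'][2]+.0495-.085;print(X,Z,np.hypot(X,Z),np.arctan2(X,Z))
s=camera('scene');tops(s,o,(.192,.176,.16),.45,.66,.08,.15)
t=camera('top');tops(t,o,(.192,.176,.16),.45,.66,.08,.15)
"
```

```text
t31.57 p [ 0.5668 -0.0702 -0.0052] vise 0.5711 -0.0047 yang -0.116 zax [ 0.005  0.    -1.   ] F [-0.9  1.3 19.2] w 0.0185 g 62.4 q [-0.12  0.54 -0.12  0.9   0.    1.56]
0.02814222925994392 -0.04070694678189389 0.049487782169169645 2.5367042967316884
h0.192 n73 z0.1911 mean [0.5103 0.1199] circ 0.5106 0.1190 r0.0176 vise 0.4932 0.1777
h0.176 n78 z0.1756 mean [0.552  0.1177] circ 0.5492 0.1186 r0.0216 vise 0.5349 0.1803
h0.160 n76 z0.1590 mean [0.5976 0.1133] circ 0.5940 0.1172 r0.0233 vise 0.5806 0.1811
h0.192 n93 z0.1919 mean [0.5082 0.1188] circ 0.5078 0.1210 r0.0176 vise 0.4912 0.1764
h0.176 n87 z0.1762 mean [0.5524 0.1143] circ 0.5484 0.1145 r0.0200 vise 0.5356 0.1769
h0.160 n89 z0.1597 mean [0.6005 0.1101] circ 0.6000 0.1120 r0.0172 vise 0.5839 0.1783
```

>>> send_rows --steps "-1 -0.0148 0.0017 -0.0055 0 0 0;-1 -0.0158 0.0018 -0.0006 0 0 0;-1 -0.0049 0.0006 0.0009 0 0 0;-1 -0.0048 0.0006 0.0014 0 0 0;-1 -0.0046 0.0005 0.0018 0 0 0"

```text
clock: 32.08
eef_pos: [0.5234, -0.0657, -0.008]
tool_rot: [0.747, 0.665, 0.002, 0.003]
ft_force: [6.6, -1.2, -4.8]
grip_width: 0.018
grasp_force: 60.0
```

```bash
python3 - <<'E'
from h import *
o=st();X=o['eef_pos'][:2]@ux-.543;Z=o['eef_pos'][2]+.0495-.085;print(X,Z,np.hypot(X,Z),np.arctan2(X,Z)%6.2832+6.2832)
th=9.85
for i in range(8):
    n=th+.1
    dx=.05*(np.sin(n)-np.sin(th));dz=.05*(np.cos(n)-np.cos(th));th=n
    print("%2d th%.2f"%(i+1,th),"%.4f %.4f %.4f"%(dx*ux[0],dx*ux[1],dz))
E
```

```text
t32.08 p [ 0.5234 -0.0657 -0.008 ] vise 0.5275 -0.0052 yang -0.116 zax [ 0.007 -0.001 -1.   ] F [ 6.6 -1.2 -4.8] w 0.0180 g 60.0 q [-0.12  0.48 -0.25  0.84 -0.    1.56]
-0.015519079631955313 -0.04351683978848704 0.04620126814060215 9.767369624499295
 1 th9.95 -0.0044 0.0005 0.0023
 2 th10.05 -0.0042 0.0005 0.0027
 3 th10.15 -0.0039 0.0004 0.0031
 4 th10.25 -0.0035 0.0004 0.0035
 5 th10.35 -0.0032 0.0004 0.0038
 6 th10.45 -0.0028 0.0003 0.0041
 7 th10.55 -0.0024 0.0003 0.0044
 8 th10.65 -0.0019 0.0002 0.0046
```

>>> send_rows --steps "-1 -0.0044 0.0005 0.0023 0 0 0;-1 -0.0042 0.0005 0.0027 0 0 0;-1 -0.0039 0.0004 0.0031 0 0 0;-1 -0.0035 0.0004 0.0035 0 0 0;-1 0 0 0 0 0 0"

```text
clock: 32.5
eef_pos: [0.5062, -0.0637, 0.0028]
tool_rot: [0.747, 0.665, 0.002, 0.002]
ft_force: [6.1, -0.4, -8.0]
grip_width: 0.0181
grasp_force: 59.6
```

```bash
python3 - <<'E'
from h import *
o=st();X=o['eef_pos'][:2]@ux-.543;Z=o['eef_pos'][2]+.0495-.085;print(X,Z,np.hypot(X,Z),np.arctan2(X,Z)%6.2832+6.2832)
E
```

```text
t32.50 p [ 0.5062 -0.0637  0.0028] vise 0.5102 -0.0052 yang -0.116 zax [ 0.005 -0.001 -1.   ] F [ 6.1 -0.4 -8. ] w 0.0181 g 59.6 q [-0.13  0.44 -0.28  0.85  0.    1.56]
-0.03282559751693459 -0.032661249070004866 0.046306339124969446 10.212715145107843
```

>>> send_rows --steps "-1 -0.0032 0.0004 0.0038 0 0 0;-1 -0.0028 0.0003 0.0041 0 0 0;-1 0 0 0 0 0 0;-1 0 0 0 0 0 0;-1 0 0 0 0 0 0"

```text
clock: 32.92
eef_pos: [0.5005, -0.0631, 0.0094]
tool_rot: [0.747, 0.665, 0.001, 0.002]
ft_force: [9.3, -1.4, -15.3]
grip_width: 0.0181
grasp_force: 59.7
```

```bash
python3 - <<'E'
from h import *
o=st();X=o['eef_pos'][:2]@ux-.543;Z=o['eef_pos'][2]+.0495-.085;print(X,Z,np.hypot(X,Z),np.arctan2(X,Z)%6.2832+6.2832)
s=camera('scene');tops(s,o,(.192,.176,.16),.45,.66,.08,.15)
P=cloud(s);q=P[(P[...,2]>.12)&(P[...,2]<.131)&(P[...,0]>.45)&(P[...,0]<.68)&(P[...,1]>.0)&(P[...,1]<.22)]
h,e=np.histogram(q[:,:2]@uy,bins=np.arange(.05,.25,.003));print([(round(float(x),3),int(n)) for x,n in zip(e,h) if n])
E
```

```text
t32.92 p [ 0.5005 -0.0631  0.0094] vise 0.5045 -0.0053 yang -0.117 zax [ 0.004 -0.001 -1.   ] F [  9.3  -1.4 -15.3] w 0.0181 g 59.7 q [-0.13  0.42 -0.29  0.86 -0.    1.56]
-0.03853863396269108 -0.026071125816257014 0.04652880730297511 10.400828867346444
h0.192 n66 z0.1914 mean [0.5109 0.1241] circ 0.5106 0.1238 r0.0177 vise 0.4933 0.1819
h0.176 n76 z0.1755 mean [0.5523 0.1199] circ 0.5495 0.1232 r0.0219 vise 0.5349 0.1825
h0.160 n70 z0.1596 mean [0.5997 0.1148] circ 0.5948 0.1199 r0.0231 vise 0.5826 0.1829
[(0.125, 6), (0.128, 30), (0.131, 32), (0.134, 18), (0.137, 25), (0.14, 18), (0.143, 15), (0.146, 15), (0.149, 6), (0.152, 8), (0.155, 13), (0.158, 18), (0.161, 1), (0.179, 3), (0.182, 1), (0.185, 5), (0.188, 8), (0.191, 6), (0.194, 9), (0.197, 19), (0.2, 25), (0.203, 34), (0.206, 58), (0.209, 39), (0.212, 36), (0.215, 27), (0.218, 49), (0.221, 38), (0.224, 42), (0.227, 31), (0.23, 44), (0.233, 51), (0.236, 59), (0.239, 2)]
```

>>> send_rows --steps "-1 -0.0024 0.0003 0.0044 0 0 0;-1 -0.0019 0.0002 0.0046 0 0 0;-1 0 0 0 0 0 0;-1 0 0 0 0 0 0;-1 0 0 0 0 0 0"

```text
clock: 33.38
eef_pos: [0.496, -0.0626, 0.0168]
tool_rot: [0.747, 0.665, 0.001, 0.001]
ft_force: [12.6, -1.4, -27.3]
grip_width: 0.0182
grasp_force: 60.1
```

```bash
python3 - <<'E'
from h import *
o=st();X=o['eef_pos'][:2]@ux-.543;Z=o['eef_pos'][2]+.0495-.085;print(X,Z,np.hypot(X,Z),np.arctan2(X,Z)%6.2832+6.2832)
E
```

```text
t33.38 p [ 0.496  -0.0626  0.0168] vise 0.4999 -0.0053 yang -0.117 zax [ 0.003 -0.001 -1.   ] F [ 12.6  -1.4 -27.3] w 0.0182 g 60.1 q [-0.13  0.4  -0.29  0.87 -0.    1.56]
-0.043063270041287016 -0.018672286564256138 0.04693718687977059 10.586470327601916
```

The crank is firmly tight, at about 30 N on the grip. I'll release, lift and go over to the brush.

>>> send_rows --steps "0 0 0 0 0 0 0;1 0 0 0 0 0 0;1 0 0 0 0 0 0;1 0 0 0 0 0 0;1 0 0 0 0 0 0"

```text
clock: 33.8
eef_pos: [0.4929, -0.0621, 0.0196]
tool_rot: [0.747, 0.665, -0.0, -0.0]
ft_force: [0.2, -0.4, -0.1]
grip_width: 0.077
grasp_force: 0.0
```

>>> send_rows --steps "1 0 0 0.02 0 0 0;1 0 0 0.04 0 0 0;1 0 0 0.04 0 0 0;1 0 0 0.04 0 0 0;1 0 0 0.04 0 0 0"

```text
clock: 34.22
eef_pos: [0.4926, -0.0621, 0.2016]
tool_rot: [0.747, 0.665, -0.0, -0.0]
ft_force: [0.5, -0.1, -0.8]
grip_width: 0.085
grasp_force: 0.0
```

>>> send_rows --steps "1 0 0 0.02 0 0 0;1 0.0031 -0.0241 0 0 0 0.098;1 0.0031 -0.0241 0 0 0 0.098;1 0.0031 -0.0241 0 0 0 0.098;1 0.0031 -0.0241 0 0 0 0.098"

```text
clock: 34.63
eef_pos: [0.5057, -0.1593, 0.2201]
tool_rot: [0.601, 0.799, 0.0, 0.0]
ft_force: [-0.2, 1.1, -0.4]
grip_width: 0.0852
grasp_force: 0.0
```

>>> send_rows --steps "1 0.0031 -0.0241 0 0 0 0.098;1 0.0031 -0.0241 0 0 0 0.098;1 0.0031 -0.0241 0 0 0 0.098;1 0.0031 -0.0241 0 0 0 0.098;1 0.0031 -0.0241 0 0 0 0.098"

```text
clock: 35.05
eef_pos: [0.521, -0.2801, 0.2197]
tool_rot: [0.389, 0.921, 0.0, -0.0]
ft_force: [0.0, 0.2, 0.0]
grip_width: 0.0854
grasp_force: 0.0
```

>>> send_rows --steps "1 0.0031 -0.0241 0 0 0 0.098;1 0.0031 -0.0241 0 0 0 0.098;1 0.0031 -0.0241 0 0 0 0.098;1 0.0031 -0.0241 0 0 0 0.098;1 0.0031 -0.0241 0 0 0 0.098"

```text
clock: 35.47
eef_pos: [0.5365, -0.4005, 0.2196]
tool_rot: [0.154, 0.988, 0.0, -0.0]
ft_force: [0.5, -0.2, 0.7]
grip_width: 0.0852
grasp_force: 0.0
```

>>> send_rows --steps "1 0 0 0 0 0 0;1 0 0 0 0 0 0;1 0 0 0 0 0 0;1 0 0 0 0 0 0;1 0 0 0 0 0 0"

```text
clock: 35.88
eef_pos: [0.5371, -0.3984, 0.2202]
tool_rot: [0.156, 0.988, 0.0, 0.0]
ft_force: [0.2, -0.1, -0.3]
grip_width: 0.0854
grasp_force: 0.0
```

```bash
python3 - <<'E'
from h import *
import pickle
o=st();s=camera('scene');w=camera('wrist');t=camera('top');pickle.dump((s,w,t,o),open("c3.pkl","wb"))
tops(s,o,(.192,.176,.16),.45,.66,.08,.15)
save("w5.png",w["frame"])
for n,c in (("s",s),("w",w),("t",t)):
    P=cloud(c,o);hsv=cv2.cvtColor(c['frame'],cv2.COLOR_RGB2HSV);H,S,V=cv2.split(hsv);Z=P[...,2]
    B=(P[...,0]>.4)&(P[...,0]<.72)&(P[...,1]<-.3)&(P[...,1]>-.52)&(Z>-.005)&(Z<.05)
    for nm,m in (("wood",(H>12)&(H<35)&(S>70)&(V>170)&(Z>.008)),("black",(V<70)&(Z>.007))):
        q=P[B&m]
        if len(q)<10: print(n,nm,len(q));continue
        r=cv2.minAreaRect(q[:,:2].astype(np.float32)*1000);print(n,nm,len(q),"ctr",np.round(r[0],1),"sz",np.round(r[1],1),round(r[2],1),"z",np.median(q[:,2]).round(4))
    q=P[(abs(Z-.05)<.004)&(P[...,0]>.4)&(P[...,0]<.6)&(P[...,1]<-.15)&(P[...,1]>-.36)]
    if len(q)>10:
        print(n,"tin rim",len(q),cv2.minEnclosingCircle(q[:,:2].astype(np.float32)))
E
```

```text
t35.88 p [ 0.5371 -0.3984  0.2202] vise 0.5792 -0.3341 yang 1.257 zax [ 0.  0. -1.] F [ 0.2 -0.1 -0.3] w 0.0854 g 0.0 q [-0.64  0.6   0.59  1.56  0.   -0.32]
h0.192 n68 z0.1916 mean [0.5117 0.1239] circ 0.5099 0.1251 r0.0179 vise 0.4941 0.1818
h0.176 n83 z0.1754 mean [0.5515 0.1197] circ 0.5483 0.1218 r0.0221 vise 0.5342 0.1822
h0.160 n77 z0.1595 mean [0.6013 0.1143] circ 0.5962 0.1178 r0.0231 vise 0.5842 0.1826
s wood 48 ctr [ 606.6 -444.3] sz [ 19.  102.5] 75.5 z 0.0165
s black 36 ctr [ 506.  -420.5] sz [24.8 31. ] 81.9 z 0.0153
s tin rim 50 ((0.49510443210601807, -0.25456860661506653), 0.045664526522159576)
w wood 588 ctr [ 605.4 -447.2] sz [ 17.5 107.5] 76.4 z 0.0192
w black 201 ctr [ 506.4 -369.1] sz [137.2  38.4] 89.2 z 0.0179
w tin rim 1015 ((0.49439093470573425, -0.256313681602478), 0.045458510518074036)
t wood 71 ctr [ 603.7 -447.6] sz [ 18.5 103.2] 75.4 z 0.0176
t black 42 ctr [ 503.  -420.7] sz [18.  27.3] 83.1 z 0.016
t tin rim 82 ((0.491947203874588, -0.25779154896736145), 0.04505346715450287)
```

View pics/w5.png

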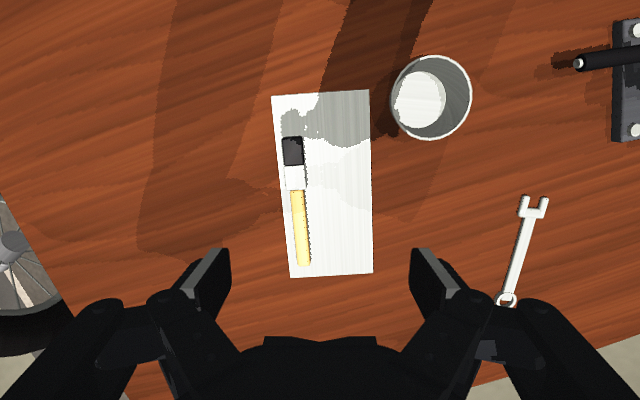

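The wrist view shows the brush has been knocked aside: the black bristles are at (293,151), the ferrule at (295,178) and the handle at (300,228). It is still on the plate near one edge, at about a 15° heading. The tin is at (432,97), unmoved.

>>> send_rows --steps "1 0.0145 -0.0193 0 0 0 0.027;1 0.0145 -0.0193 0 0 0 0.027;1 0 0 -0.038 0 0 0;1 0 0 -0.038 0 0 0;1 0 0 -0.038 0 0 0"

```text
clock: 36.45
eef_pos: [0.5674, -0.439, 0.1054]
tool_rot: [0.13, 0.992, -0.001, 0.002]
ft_force: [0.9, 0.8, -1.0]
grip_width: 0.0856
grasp_force: 0.0
```

>>> send_rows --steps "1 0 0 -0.038 0 0 0;1 0 0 -0.02 0 0 0;1 0 0 0 0 0 0;1 0 0 0 0 0 0;1 0 0 0 0 0 0"

```text
clock: 36.87
eef_pos: [0.5673, -0.439, 0.0502]
tool_rot: [0.13, 0.992, -0.001, 0.002]
ft_force: [0.3, 0.4, 0.4]
grip_width: 0.0852
grasp_force: 0.0
```

```bash
python3 - <<'E'
from h import *
o=st();w=camera('wrist');P=cloud(w,o);H,S,V=cv2.split(cv2.cvtColor(w['frame'],cv2.COLOR_RGB2HSV));Z=P[...,2]
B=(P[...,0]>.4)&(P[...,0]<.72)&(P[...,1]<-.38)&(P[...,1]>-.52)&(Z>-.005)&(Z<.05)
for nm,m in (("wood",(H>12)&(H<35)&(S>70)&(V>150)&(Z>.008)),("black",(V<70)&(Z>.007))):
    q=P[B&m]
    r=cv2.minAreaRect(q[:,:2].astype(np.float32)*1000);print(nm,len(q),"ctr",np.round(r[0],1),"sz",np.round(r[1],1),round(r[2],1),"z",np.median(q[:,2]).round(4), "med",np.median(q[:,:2],0))
E
```

```text
t36.87 p [ 0.5673 -0.439   0.0502] vise 0.614 -0.371 yang 1.310 zax [ 0.003 -0.002 -1.   ] F [0.3 0.4 0.4] w 0.0852 g 0.0 q [-0.66  0.76  0.45  1.25 -0.   -0.4 ]
wood 2103 ctr [ 606.1 -447.4] sz [ 17.8 107.8] 76.4 z 0.0193 med [ 0.58709158 -0.44310346]
black 2051 ctr [ 505.7 -422.9] sz [25.5 34.9] 74.9 z 0.0185 med [ 0.50557634 -0.42260343]
```

>>> send_rows --steps "1 0 0.001 -0.026 0 0 0.02;1 0 0 -0.026 0 0 0;1 0 0 -0.022 0 0 0;1 0 0 -0.005 0 0 0;1 0 0 0 0 0 0"

```text
clock: 37.33
eef_pos: [0.5657, -0.437, -0.0313]
tool_rot: [0.12, 0.993, 0.0, -0.0]
ft_force: [1.2, -0.2, 0.4]
grip_width: 0.0853
grasp_force: 0.0
```

>>> send_rows --steps "0 0 0 0 0 0 0;-1 0 0 0 0 0 0;-1 0 0 0 0 0 0;-1 0 0 0 0 0 0;-1 0 0 0 0 0 0"

```text
clock: 37.75
eef_pos: [0.5701, -0.4384, -0.0246]
tool_rot: [0.12, 0.993, -0.001, 0.005]
ft_force: [0.1, 4.4, 16.5]
grip_width: 0.0258
grasp_force: 8.1
```

>>> send_rows --steps "-1 0 0 0 0 0 0;-1 0 0 0 0 0 0;-1 0 0 0 0 0 0;-1 0 0 0 0 0 0;-1 0 0 0 0 0 0"

```text
clock: 38.17
eef_pos: [0.5705, -0.4389, -0.0239]
tool_rot: [0.12, 0.993, -0.002, 0.005]
ft_force: [-0.6, 3.0, 14.8]
grip_width: 0.0161
grasp_force: 66.4
```

```bash
python3 -c "
from h import *
o=st()"
```

```text
t38.17 p [ 0.5705 -0.4389 -0.0239] vise 0.6171 -0.3705 yang 1.331 zax [ 0.01  -0.005 -1.   ] F [-0.6  3.  14.8] w 0.0161 g 66.4 q [-0.66  0.82  0.36  1.1   0.   -0.42]
```

The brush is gripped. I'll lift it, pitch it tip-down about 45° and move next to the tin.

>>> send_rows --steps "-1 0 0 0.01 0 0 0;-1 0 0 0.03 0 0 0;-1 0 0 0.04 0 0 0;-1 0 0 0.04 0 0 0;-1 0 0 0.04 0 0 0"

```text
clock: 38.58
eef_pos: [0.5656, -0.4371, 0.1313]
tool_rot: [0.12, 0.993, -0.0, 0.0]
ft_force: [1.4, -1.2, 0.1]
grip_width: 0.0165
grasp_force: 60.7
```

>>> send_rows --steps "-1 0 0.02 0.01 -0.0258 -0.1058 0;-1 0 0.02 0 -0.0258 -0.1058 0;-1 0 0.02 0 -0.0258 -0.1058 0;-1 0 0.02 0 -0.0258 -0.1058 0;-1 0 0.02 0 -0.0258 -0.1058 0"

```text
clock: 39.0
eef_pos: [0.5669, -0.3444, 0.14]
tool_rot: [0.116, 0.96, -0.031, 0.253]
ft_force: [0.6, -0.5, -0.9]
grip_width: 0.0162
grasp_force: 60.7
```

>>> send_rows --steps "-1 0 0.02 0 -0.0258 -0.1058 0;-1 0 0.02 0 -0.0258 -0.1058 0;-1 0 0.02 0 0 0 0;-1 0 0 0 0 0 0;-1 0 0 0 0 0 0"

```text
clock: 39.42
eef_pos: [0.5673, -0.2895, 0.1378]
tool_rot: [0.113, 0.933, -0.041, 0.34]
ft_force: [1.5, -0.9, 0.5]
grip_width: 0.0164
grasp_force: 60.7
```

>>> send_rows --steps "-1 0 0 0 0 0 0;-1 0 0 0 0 0 0;-1 0 0 0 0 0 0;-1 0 0 0 0 0 0;-1 0 0 0 0 0 0"

```text
clock: 39.83
eef_pos: [0.5678, -0.2909, 0.1369]
tool_rot: [0.114, 0.933, -0.041, 0.34]
ft_force: [-0.3, 0.3, -1.0]
grip_width: 0.0162
grasp_force: 60.7
```

```bash
cat >> h.py <<'E'
def tip(o,t=(.0845,0,-.035)):
    M=R_.from_quat(o["tool_rot"]).as_matrix();return o["eef_pos"]+M@np.array(t),M[:,0]
E
python3 - <<'E'
from h import *
o=st();t,b=tip(o);print("tip",t.round(4),"b",b.round(3))
s=camera('scene');w=camera('wrist')
for n,c in (("s",s),("w",w)):
    P=cloud(c,o);H,S,V=cv2.split(cv2.cvtColor(c['frame'],cv2.COLOR_RGB2HSV))
    d=P-t;m=(V<70)&(np.linalg.norm(d,axis=-1)<.045)&(c["range_z"]>0)
    q=P[m]
    if len(q)>5:
        a=(q-t)@b;M=R_.from_quat(o["tool_rot"]).as_matrix();print(n,len(q),"along b",np.percentile(a,[2,98]).round(4),"lat",np.percentile((q-t)@M[:,1],[2,50,98]).round(4),"nrm",np.percentile((q-t)@M[:,2],[2,50,98]).round(4))
    q=P[(abs(P[...,2]-.05)<.004)&(P[...,0]>.4)&(P[...,0]<.6)&(P[...,1]<-.15)&(P[...,1]>-.33)]
    if len(q)>10: print(n,"rim",len(q),cv2.minEnclosingCircle(q[:,:2].astype(np.float32)))
save("w6.png",w["frame"])
E
```

```text
t39.83 p [ 0.5678 -0.2909  0.1369] vise 0.5975 -0.2238 yang 1.329 zax [ 0.624 -0.153 -0.766] F [-0.3  0.3 -1. ] w 0.0162 g 60.7 q [-0.59  0.15 -0.58  0.16  0.22 -0.27]
tip [ 0.4832 -0.2699  0.1094] b [-0.744  0.184 -0.643]
s 36 along b [-0.0354 -0.0036] lat [-0.0066  0.0096  0.0174] nrm [-0.0085 -0.0058  0.0026]
s rim 51 ((0.49434489011764526, -0.25517186522483826), 0.04587292671203613)
w 5220 along b [-0.036  -0.0025] lat [-0.0114  0.0009  0.0131] nrm [-0.009  -0.0076 -0.0055]
w rim 1938 ((0.4956701695919037, -0.25668850541114807), 0.04497058689594269)
```

View pics/w6.png

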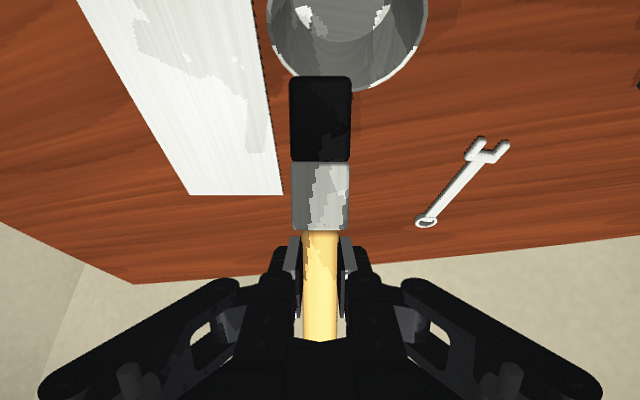

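The brush is held straight along the tool axis: bristles at (320,118), ferrule at (320,195), and the tin just beyond at (347,40). I'll pitch a bit more, to about 52°.

>>> send_rows --steps "-1 0 0 0.02 -0.0258 -0.1058 0;-1 0 0 0 -0.0258 -0.1058 0;-1 0 0 0 0 0 0;-1 0 0 0 0 0 0;-1 0 0 0 0 0 0"

```text
clock: 40.35
eef_pos: [0.5686, -0.2911, 0.1563]
tool_rot: [0.109, 0.896, -0.051, 0.427]
ft_force: [0.2, -0.2, -0.0]
grip_width: 0.0163
grasp_force: 60.7
```

```bash
sed -i 's/t=(.0845,0,-.035)/t=(.0823,.0005,-.0365)/' h.py
python3 - <<'E'
from h import *
o=st();t,b=tip(o);print("tip",t.round(4),"b",b.round(3))
bh=b[:2]/np.hypot(*b[:2]);g=np.array([*(np.array([.495,-.2563])+.006*bh),.022]);print((g-t).round(4))
E
```

```text
t40.35 p [ 0.5686 -0.2911  0.1563] vise 0.5982 -0.2239 yang 1.329 zax [ 0.755 -0.185 -0.63 ] F [ 0.2 -0.2 -0. ] w 0.0163 g 60.7 q [-0.63  0.13 -0.76 -0.17  0.3  -0.25]
tip [ 0.4909 -0.2713  0.1153] b [-0.611  0.152 -0.777]
[-0.0017  0.0165 -0.0933]
```

>>> send_rows --steps "-1 -0.002 0.0165 0 0 0 0;-1 0 0 -0.02 0 0 0;-1 0 0 -0.025 0 0 0;-1 0 0 -0.025 0 0 0;-1 0 0 -0.02 0 0 0"

```text
clock: 40.77
eef_pos: [0.5684, -0.2751, 0.0665]
tool_rot: [0.109, 0.895, -0.052, 0.429]
ft_force: [0.3, -0.8, -0.5]
grip_width: 0.0163
grasp_force: 60.7
```

>>> send_rows --steps "-1 0 0 -0.003 0 0 0;-1 0 0 0 0 0 0;-1 0 0 0 0 0 0;-1 0 0 0 0 0 0;-1 0 0 0 0 0 0"

```text
clock: 41.18
eef_pos: [0.5675, -0.275, 0.0655]
tool_rot: [0.109, 0.895, -0.052, 0.43]
ft_force: [0.2, 0.3, 0.1]
grip_width: 0.0159
grasp_force: 60.7
```

```bash
python3 - <<'E'
from h import *
o=st();t,b=tip(o);print("tip",t.round(4),"b",b.round(3))
for n in ("s","w"):
    c=camera('scene' if n=="s" else "wrist");P=cloud(c,o)
    q=P[(abs(P[...,2]-.05)<.003)&(P[...,0]>.4)&(P[...,0]<.6)&(P[...,1]<-.15)&(P[...,1]>-.33)]
    if len(q)>10: print(n,"rim",len(q),cv2.minEnclosingCircle(q[:,:2].astype(np.float32)))
E
```

```text
t41.18 p [ 0.5675 -0.275   0.0655] vise 0.5953 -0.2081 yang 1.329 zax [ 0.758 -0.186 -0.625] F [0.2 0.3 0.1] w 0.0159 g 60.7 q [-0.59  0.34 -0.89 -0.52  0.27 -0.23]
tip [ 0.49   -0.2554  0.0241] b [-0.607  0.15  -0.78 ]
s rim 36 ((0.4941360652446747, -0.2534528970718384), 0.04443737864494324)
w rim 8199 ((0.4944751560688019, -0.2566073536872864), 0.04559842869639397)
```

>>> send_rows --steps "-1 0 0 -0.004 0 0 0;-1 0 0 0 0 0 0;-1 0 0 0 0 0 0;-1 0 0 0 0 0 0;-1 0 0 0 0 0 0"

```text
clock: 41.7
eef_pos: [0.566, -0.2741, 0.059]
tool_rot: [0.109, 0.896, -0.051, 0.428]
ft_force: [-0.0, -0.2, -1.1]
grip_width: 0.0167
grasp_force: 60.7
```

>>> send_rows --steps "-1 0 0 0.02 0 0 0;-1 0 0 0.03 0 0 0;-1 0 0 0.04 0 0 0;-1 0 0 0.04 0 0 0;-1 0 0 0.04 0 0 0"

```text
clock: 42.12
eef_pos: [0.5652, -0.2736, 0.2304]
tool_rot: [0.109, 0.896, -0.051, 0.428]
ft_force: [1.9, -0.9, -0.2]
grip_width: 0.0166
grasp_force: 60.7
```

>>> send_rows --steps "-1 0.002 0.03 0.04 0 0 0;-1 0.002 0.04 0.01 0 0 0;-1 0.002 0.04 0 0 0 0;-1 0.002 0.04 0 0 0 0;-1 0.002 0.04 0 0 0 0"

```text
clock: 42.53
eef_pos: [0.575, -0.0879, 0.2733]
tool_rot: [0.11, 0.895, -0.051, 0.429]
ft_force: [1.6, 0.5, -1.9]
grip_width: 0.0162
grasp_force: 60.7
```

>>> send_rows --steps "-1 0.002 0.04 0 0 0 0;-1 0.002 0.04 0 0 0 0;-1 0.002 0.04 0 0 0 0;-1 0.002 0.04 0 0 0 0;-1 0.002 0.025 0 0 0 0"

```text
clock: 42.95
eef_pos: [0.5854, 0.1, 0.2727]
tool_rot: [0.108, 0.896, -0.05, 0.428]
ft_force: [-0.3, -0.6, -0.3]
grip_width: 0.0164
grasp_force: 60.7
```

>>> send_rows --steps "-1 0 0 0 0 0 0;-1 0 0 0 0 0 0;-1 0 0 0 0 0 0;-1 0 0 0 0 0 0;-1 0 0 0 0 0 0"

```text
clock: 43.37
eef_pos: [0.5855, 0.0941, 0.2722]
tool_rot: [0.11, 0.896, -0.052, 0.428]
ft_force: [0.8, 0.5, -0.1]
grip_width: 0.0165
grasp_force: 60.7
```

```bash
python3 - <<'E'
from h import *
o=st();t,b=tip(o);print("tip",t.round(4),"b",b.round(3))
for n in ("wrist","scene","top"):
    print(n);tops(camera(n),o,(.192,.176,.16),.45,.66,.07,.17)
print((np.array([.5104,.1222,.197])-t).round(4))
E
```

```text
t43.37 p [0.5855 0.0941 0.2722] vise 0.5708 0.1607 yang 1.327 zax [ 0.755 -0.187 -0.628] F [ 0.8  0.5 -0.1] w 0.0165 g 60.7 q [ 0.44 -0.1  -0.59  0.31 -0.51  0.47]
tip [0.5079 0.114  0.2311] b [-0.609  0.153 -0.778]
wrist
h0.192 n2838 z0.1938 mean [0.5118 0.1224] circ 0.5117 0.1233 r0.0172 vise 0.4944 0.1803
h0.176 n1459 z0.1776 mean [0.5521 0.1188] circ 0.5554 0.1179 r0.0165 vise 0.5348 0.1814
h0.160 n367 z0.1615 mean [0.603  0.1219] circ 0.6040 0.1169 r0.0150 vise 0.5851 0.1903
scene
h0.192 n69 z0.1916 mean [0.5112 0.1244] circ 0.5128 0.1229 r0.0177 vise 0.4936 0.1822
h0.176 n81 z0.1752 mean [0.553  0.1191] circ 0.5498 0.1217 r0.0209 vise 0.5357 0.1818
h0.160 n70 z0.1598 mean [0.5993 0.1149] circ 0.5932 0.1203 r0.0234 vise 0.5822 0.183
top
h0.160 n19 z0.1595 mean [0.6075 0.1195] circ 0.6074 0.1195 r0.0111 vise 0.5898 0.1884
[ 0.0025  0.0082 -0.0341]
```

>>> send_rows --steps "-1 0.003 0.009 0 0 0 0;-1 0 0 -0.014 0 0 0;-1 0 0 -0.014 0 0 0;-1 0 0 -0.004 0 0 0;-1 0 0 0 0 0 0"

```text
clock: 43.93
eef_pos: [0.5886, 0.1049, 0.2393]
tool_rot: [0.109, 0.896, -0.052, 0.428]
ft_force: [-0.6, 0.4, -0.2]
grip_width: 0.0165
grasp_force: 60.7
```

>>> send_rows --steps "-1 0 0 -0.002 0 0 0;-1 0 0 0 0 0 0;-1 0 0 -0.002 0 0 0;-1 0 0 0 0 0 0;-1 0 0 0 0 0 0"

```text
clock: 44.35
eef_pos: [0.5898, 0.1051, 0.2384]
tool_rot: [0.11, 0.895, -0.051, 0.43]
ft_force: [0.6, -0.0, 3.8]
grip_width: 0.0163
grasp_force: 61.1
```

```bash
python3 - <<'E'
from h import *
o=st();t,b=tip(o);print("tip",t.round(4))
E
```

```text
t44.35 p [0.5898 0.1051 0.2384] vise 0.5738 0.1721 yang 1.328 zax [ 0.758 -0.185 -0.626] F [ 0.6 -0.   3.8] w 0.0163 g 61.1 q [ 0.46 -0.04 -0.64  0.21 -0.52  0.49]
tip [0.5123 0.1249 0.1971]
```

Contact on the tall riser at about 3.8 N. I'll hold, then lift across to the middle one.

>>> send_rows --steps "-1 0 0 0 0 0 0;-1 0 0 0 0 0 0;-1 0 0 0 0 0 0;-1 0 0 0 0 0 0;-1 0 0 0 0 0 0"

```text
clock: 44.77
eef_pos: [0.5898, 0.1051, 0.2383]
tool_rot: [0.11, 0.895, -0.051, 0.43]
ft_force: [1.0, -0.6, 5.7]
grip_width: 0.0168
grasp_force: 61.1
```

>>> send_rows --steps "-1 0 0 0.02 0 0 0;-1 0 0 0.005 0 0 0;-1 0.021 -0.003 0 0 0 0;-1 0.0205 -0.003 0 0 0 0;-1 0 0 0 0 0 0"

```text
clock: 45.18
eef_pos: [0.6323, 0.0988, 0.2614]
tool_rot: [0.11, 0.895, -0.051, 0.428]
ft_force: [0.6, 0.3, 0.2]
grip_width: 0.0163
grasp_force: 60.7
```

>>> send_rows --steps "-1 0 0 -0.015 0 0 0;-1 0 0 -0.015 0 0 0;-1 0 0 -0.007 0 0 0;-1 0 0 0 0 0 0;-1 0 0 0 0 0 0"

```text
clock: 45.6
eef_pos: [0.6296, 0.099, 0.2235]
tool_rot: [0.109, 0.896, -0.051, 0.427]
ft_force: [-0.3, 0.3, -1.5]
grip_width: 0.0163
grasp_force: 60.7
```

```bash
python3 - <<'E'
from h import *
o=st();t,b=tip(o);print("tip",t.round(4))
E
```

```text
t45.60 p [0.6296 0.099  0.2235] vise 0.6141 0.1706 yang 1.330 zax [ 0.755 -0.185 -0.63 ] F [-0.3  0.3 -1.5] w 0.0163 g 60.7 q [ 0.4   0.05 -0.6   0.15 -0.48  0.44]
tip [0.5519 0.1186 0.1826]
```

>>> send_rows --steps "-1 0.001 0 -0.002 0 0 0;-1 0 0 0 0 0 0;-1 0 0 -0.002 0 0 0;-1 0 0 0 0 0 0;-1 0 0 0 0 0 0"

```text
clock: 46.02
eef_pos: [0.632, 0.099, 0.2221]
tool_rot: [0.11, 0.895, -0.051, 0.429]
ft_force: [-2.0, -0.9, 4.6]
grip_width: 0.016
grasp_force: 61.3
```

>>> send_rows --steps "-1 0 0 -0.001 0 0 0;-1 0 0 0 0 0 0;-1 0 0 0 0 0 0;-1 0 0 0 0 0 0;-1 0 0 0 0 0 0"

```text
clock: 46.43
eef_pos: [0.6324, 0.0989, 0.2218]
tool_rot: [0.11, 0.895, -0.051, 0.43]
ft_force: [-1.9, -1.4, 6.9]
grip_width: 0.0164
grasp_force: 61.5
```

```bash
python3 - <<'E'
from h import *
o=st();t,b=tip(o);print("tip",t.round(4))
E
```

```text
t46.43 p [0.6324 0.0989 0.2218] vise 0.6169 0.1709 yang 1.328 zax [ 0.758 -0.185 -0.625] F [-1.9 -1.4  6.9] w 0.0164 g 61.5 q [ 0.4   0.05 -0.6   0.13 -0.48  0.44]
tip [0.555  0.1188 0.1804]
```

>>> send_rows --steps "-1 0 0 0.02 0 0 0;-1 0 0 0.005 0 0 0;-1 0.023 -0.003 0 0 0 0;-1 0.023 -0.0025 0 0 0 0;-1 0 0 0 0 0 0"

```text
clock: 46.85
eef_pos: [0.6801, 0.0934, 0.2452]
tool_rot: [0.11, 0.895, -0.051, 0.429]
ft_force: [0.2, 0.4, 0.3]
grip_width: 0.0163
grasp_force: 60.7
```

>>> send_rows --steps "-1 0 0 -0.015 0 0 0;-1 0 0 -0.015 0 0 0;-1 0 0 -0.007 0 0 0;-1 0 0 0 0 0 0;-1 0 0 -0.002 0 0 0"

```text
clock: 47.27
eef_pos: [0.6773, 0.0932, 0.2059]
tool_rot: [0.109, 0.895, -0.051, 0.428]
ft_force: [-2.4, -1.5, 4.9]
grip_width: 0.0164
grasp_force: 61.3
```

>>> send_rows --steps "-1 0 0 -0.001 0 0 0;-1 0 0 0 0 0 0;-1 0 0 -0.001 0 0 0;-1 0 0 0 0 0 0;-1 0 0 0 0 0 0"

```text
clock: 47.68
eef_pos: [0.6778, 0.0932, 0.2057]
tool_rot: [0.11, 0.895, -0.051, 0.43]
ft_force: [-3.5, -2.0, 7.1]
grip_width: 0.0161
grasp_force: 61.6
```

```bash
python3 - <<'E'
from h import *
o=st();t,b=tip(o);print("tip",t.round(4))
E
```

```text
t47.68 p [0.6778 0.0932 0.2057] vise 0.6627 0.1703 yang 1.328 zax [ 0.758 -0.186 -0.626] F [-3.5 -2.   7.1] w 0.0161 g 61.6 q [ 0.35  0.15 -0.54  0.07 -0.45  0.4 ]
tip [0.6004 0.113  0.1643]
```

All dabs done. I'll lift, return over the plate and level the brush.

>>> send_rows --steps "-1 0 0 0.01 0 0 0;-1 0 0 0.03 0 0 0;-1 0 0 0.04 0 0 0;-1 -0.0092 -0.0378 0 0 0 0;-1 -0.0092 -0.0378 0 0 0 0"

```text
clock: 48.1
eef_pos: [0.661, 0.0202, 0.2889]
tool_rot: [0.107, 0.894, -0.049, 0.432]
ft_force: [0.3, -0.9, -1.8]
grip_width: 0.0164
grasp_force: 60.7
```

>>> send_rows --steps "-1 -0.0092 -0.0378 0 0 0 0;-1 -0.0092 -0.0378 0 0 0 0;-1 -0.0092 -0.0378 0 0 0 0;-1 -0.0092 -0.0378 0 0 0 0;-1 -0.0092 -0.0378 0 0 0 0"

```text
clock: 48.52
eef_pos: [0.6115, -0.172, 0.2833]
tool_rot: [0.109, 0.896, -0.051, 0.428]
ft_force: [1.1, -0.3, -0.5]
grip_width: 0.0164
grasp_force: 60.7
```

>>> send_rows --steps "-1 -0.0092 -0.0378 0 0 0 0;-1 -0.0092 -0.0378 0 0 0 0;-1 -0.0092 -0.0378 0 0 0 0;-1 -0.0092 -0.0378 0 0 0 0;-1 -0.0092 -0.0378 0 0 0 0"

```text
clock: 48.93
eef_pos: [0.5656, -0.3614, 0.2834]
tool_rot: [0.109, 0.896, -0.051, 0.428]
ft_force: [1.8, 0.1, -0.5]
grip_width: 0.0163
grasp_force: 60.7
```

>>> send_rows --steps "-1 -0.0092 -0.0378 0 0 0 0;-1 0 0 -0.02 0.0258 0.1058 0;-1 0 0 -0.02 0.0258 0.1058 0;-1 0 0 -0.02 0.0258 0.1058 0;-1 0 0 -0.02 0.0258 0.1058 0"

```text
clock: 49.35
eef_pos: [0.5566, -0.3987, 0.2039]
tool_rot: [0.119, 0.967, -0.027, 0.222]
ft_force: [0.3, -1.7, -1.4]
grip_width: 0.0163
grasp_force: 60.7
```

>>> send_rows --steps "-1 0 0 -0.02 0.0258 0.1058 0;-1 0 0 -0.02 0.0258 0.1058 0;-1 0 0 -0.02 0.0258 0.1058 0;-1 0 0 -0.02 0.0258 0.1058 0;-1 0 0 -0.02 0.0258 0.1058 0"

```text
clock: 49.77
eef_pos: [0.5582, -0.398, 0.1041]
tool_rot: [0.121, 0.992, 0.005, -0.045]
ft_force: [0.1, -0.8, -1.4]
grip_width: 0.0163
grasp_force: 60.7
```

>>> send_rows --steps "-1 0 0 0 0 0 0;-1 0 0 0 0 0 0;-1 0 0 0 0 0 0;-1 0 0 0 0 0 0;-1 0 0 0 0 0 0"

```text
clock: 50.18
eef_pos: [0.5582, -0.3991, 0.1096]
tool_rot: [0.121, 0.992, 0.003, -0.04]
ft_force: [0.4, 0.3, -0.8]
grip_width: 0.0161
grasp_force: 60.7
```

```bash
python3 - <<'E'
from h import *
o=st();t,b=tip(o);print("tip",t.round(4),b)
c=camera("scene");P=cloud(c);H,S,V=cv2.split(cv2.cvtColor(c['frame'],cv2.COLOR_RGB2HSV))
q=P[(S<50)&(V>150)&(P[...,2]<.008)&(P[...,0]>.4)&(P[...,0]<.75)&(P[...,1]<-.3)&(P[...,1]>-.5)]
print("plate",cv2.minAreaRect(q[:,:2].astype(np.float32)*1000))
E
```

```text
t50.18 p [ 0.5582 -0.3991  0.1096] vise 0.6003 -0.3324 yang 1.328 zax [-0.078  0.015 -0.997] F [ 0.4  0.3 -0.8] w 0.0161 g 60.7 q [-0.61  0.74  0.55  1.46 -0.03 -0.36]
tip [ 0.4815 -0.3794  0.1525] [-0.96741783  0.24031486  0.07969633]
plate ((567.924072265625, -403.23602294921875), (134.6116485595703, 252.90586853027344), 75.4310302734375)
```

>>> send_rows --steps "-1 0 0 -0.03 -0.019 -0.078 0;-1 0 0 -0.035 0 0 0;-1 0 0 -0.035 0 0 0;-1 0 0 -0.02 0 0 0;-1 0 0 0 0 0 0"

```text
clock: 50.65
eef_pos: [0.5541, -0.3962, -0.0163]
tool_rot: [0.121, 0.993, 0.002, -0.009]
ft_force: [-0.8, 1.1, -1.7]
grip_width: 0.0161
grasp_force: 60.7
```

>>> send_rows --steps "-1 0 0 -0.006 0 0 0;-1 0 0 0 0 0 0;-1 0 0 -0.004 0 0 0;-1 0 0 0 0 0 0;-1 0 0 0 0 0 0"

```text
clock: 51.07
eef_pos: [0.559, -0.399, -0.0226]
tool_rot: [0.121, 0.993, -0.0, -0.006]
ft_force: [0.1, -0.3, 1.7]
grip_width: 0.0165
grasp_force: 60.8
```

```bash
python3 - <<'E'
from h import *
o=st();t,b=tip(o);print("tip",t.round(4),b)
E
```

```text
t51.07 p [ 0.559  -0.399  -0.0226] vise 0.6011 -0.3322 yang 1.328 zax [-0.011  0.001 -1.   ] F [ 0.1 -0.3  1.7] w 0.0165 g 60.8 q [-0.62  0.77  0.27  1.07 -0.01 -0.37]
tip [ 0.4797 -0.3788  0.0148] [-0.97070034  0.24003616  0.01111276]
```

>>> send_rows --steps "-1 0 0 -0.001 0 0 0;0 0 0 0 0 0 0;1 0 0 0 0 0 0;1 0 0 0 0 0 0;1 0 0 0 0 0 0"

```text
clock: 51.48
eef_pos: [0.5577, -0.398, -0.0258]
tool_rot: [0.121, 0.993, 0.001, -0.007]
ft_force: [0.3, -0.7, 0.4]
grip_width: 0.0642
grasp_force: 0.0
```

>>> send_rows --steps "1 0 0 0.01 0 0 0;1 0 0 0.03 0 0 0;1 0 0 0.04 0 0 0;1 0 0 0.04 0 0 0;1 0 0 0.04 0 0 0"

```text
clock: 51.9
eef_pos: [0.5574, -0.3978, 0.1367]
tool_rot: [0.121, 0.993, 0.001, -0.007]
ft_force: [1.4, -0.4, 0.5]
grip_width: 0.0852
grasp_force: 0.0
```

>>> send_rows --steps "1 0 0 0.04 0 0 0;1 0 0 0 0 0 0;1 0 0 0 0 0 0;1 0 0 0 0 0 0;1 0 0 0 0 0 0"

```text
clock: 52.32
eef_pos: [0.557, -0.3975, 0.173]
tool_rot: [0.121, 0.993, 0.001, -0.008]
ft_force: [0.3, -0.2, -1.0]
grip_width: 0.0856
grasp_force: 0.0
```

```bash
python3 - <<'E'
from h import *
o=st();s=camera('scene');w=camera('wrist');t=camera("top");tops(s,o,(.192,.176,.16),.45,.66,.08,.15)
save("s9.png",s["frame"])
for n,c in (("s",s),("w",w)):
    P=cloud(c,o);H,S,V=cv2.split(cv2.cvtColor(c['frame'],cv2.COLOR_RGB2HSV));Z=P[...,2]
    B=(P[...,0]>.4)&(P[...,0]<.72)&(P[...,1]<-.34)&(P[...,1]>-.52)&(Z>-.005)&(Z<.05)
    for nm,m in (("wood",(H>12)&(H<35)&(S>70)&(V>150)&(Z>.008)),("black",(V<70)&(Z>.007))):
        q=P[B&m]
        if len(q)<8: continue
        r=cv2.minAreaRect(q[:,:2].astype(np.float32)*1000);print(n,nm,len(q),"ctr",np.round(r[0],1),"sz",np.round(r[1],1),round(r[2],1),"z",np.median(q[:,2]).round(4))
    q=P[(abs(Z-.05)<.004)&(P[...,0]>.4)&(P[...,0]<.6)&(P[...,1]<-.15)&(P[...,1]>-.33)]
    if len(q)>10: print(n,"rim",cv2.minEnclosingCircle(q[:,:2].astype(np.float32)))
E
```

```text
t52.32 p [ 0.557  -0.3975  0.173 ] vise 0.599 -0.331 yang 1.329 zax [-0.017  0.004 -1.   ] F [ 0.3 -0.2 -1. ] w 0.0856 g 0.0 q [-0.62  0.66  0.57  1.5  -0.01 -0.37]
h0.192 n70 z0.1916 mean [0.5112 0.124 ] circ 0.5107 0.1231 r0.0168 vise 0.4936 0.1819
h0.176 n77 z0.1758 mean [0.5526 0.119 ] circ 0.5487 0.1228 r0.0224 vise 0.5353 0.1817
h0.160 n73 z0.1596 mean [0.6016 0.1131] circ 0.5957 0.1171 r0.0227 vise 0.5846 0.1814
s wood 34 ctr [ 598.2 -401.4] sz [15.8 99.2] 77.7 z 0.0151
s black 38 ctr [ 496.1 -378.8] sz [28.7 28.8] 74.5 z 0.0156
s rim ((0.49428993463516235, -0.25522172451019287), 0.04559675231575966)
w wood 818 ctr [ 595.4 -407.7] sz [ 17.6 107.2] 76.5 z 0.0197
w black 661 ctr [ 496.  -382.4] sz [25.2 34.2] 75.7 z 0.019
w rim ((0.4950275123119354, -0.2567327916622162), 0.045311082154512405)
```

View pics/s9.png

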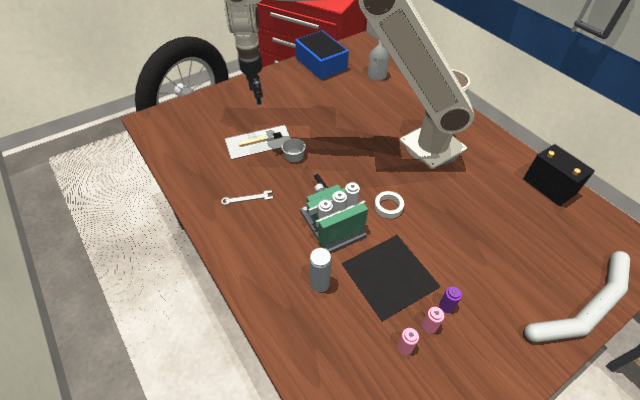

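The three risers stand clamped at (325,205), (339,197) and (352,188), the brush lies flat on the plate at (262,139), the tin is upright at (293,150), and the spray can, tape and spanner are where they were. I'll hand the job in.

```bash
python3 -c "
from workcell import *
print(job_done())"
```

```text
the job is handed in; nothing more can be done
None
```

The job is handed in with every step carried out (no verdict was returned): three risers clamped upright in the vise, brush dipped and dabbed from tallest to shortest, then laid flat on its plate, with the tin upright and the spray can, tape and spanner left where they were.

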